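# Work a jammed wedge out of a drawer

## Task

An orange rubber wedge is jammed tight in the gap above the pale drawer front of the little wooden drawer box. Work it loose with small alternating sideways pulls until it comes free, without jerking it out, dragging the box about or lifting it off the worktop, and put the wedge down on the wooden chopping board. Then push the drawer fully shut, and leave the other things where they stand.

Things in the scene. Friction and masses are not known exactly. Their poses are not given: they have to be found in the camera images.
- box: Wooden drawer box standing loose on rubber feet: 220 mm deep (its x), 300 mm wide (its y), 120 mm high, about 2 kg. Origin at the centre of its underside, on the worktop; z up, +x from its front to its back, so the drawer is on its -x side, facing the robot. Pulling up at the wedge with more than about 9 N tips the box up at the front; it must not be lifted or dragged.
- drawer_front (a point): Point on the outer (robot-side) face of the pale drawer front, mid-width, 90 mm above the worktop, 144 mm before the box origin while ajar. Axes as the box: +x is the direction of shutting. The front is 300 mm wide, 16 mm thick, from 10 to 114 mm above the worktop; a steel knob (26 mm across, standing out 22 mm) sits mid-width, 45 mm above the worktop.
- drawer (a joint): Travel of the drawer in m: 0 = ajar as found (a child-safety stop: it cannot be opened farther), 0.018 = fully shut. Pushing it takes about 5 N.
- wedge_grip (a point): Centre of the straight grip block of the orange rubber wedge, about 170 mm above the worktop at the start. The block is 30 mm thick (x), 44 mm wide (y), 58 mm tall; its top is 28 mm above this point. Axes: z along the wedge, up at the start; x and y start parallel to the box's. Wedge mass 0.12 kg. Its lower end is clear of the box once it has risen 45 mm.
- wedge_tip (a point): Centre of the wedge's thin lower end, 17 mm thick and 44 mm wide, 90 mm below wedge_grip. From here the wedge widens over 60 mm to the 30 mm grip block; its back (+x) face is flat and its front face slopes. At the start the wedge stands upright, thin end down, pinched in the gap.
- pinch_edge (a point): Middle of the box's top front edge, 110 mm above the worktop, the height of the pinch: the wedge is squeezed between this edge and a sprung black rubber strip inside the drawer front. Pulled straight up it resists with more than 20 N; rocked sideways (along the box's y, turning about the pinch 5 to 10 degrees each way) it creeps up under a light pull, ever easier, and is free after about 30 mm.
- board: Wooden chopping board fixed on the worktop, 240 mm (x) by 340 mm (y), 22 mm thick; origin at the centre of its underside. The small dark dish stands near its far right corner.
- dish: Small dark dish, 95 mm across, 30 mm high, standing on the board; origin at the centre of its underside. Leave it alone.
- mug: White mug with dots, 78 x 114 x 93 mm, a bystander behind the board; origin at its underside.
- jug: Orange jug, 79 x 111 x 74 mm, a bystander behind the board; origin at its underside.

How it is judged:
By the outcome, as a careful person would: the job done as asked, in the order asked, and still so for the second after the job is handed in, with the robot touching nothing.
It also fails if it takes over 72 s, if anything falls off the work surface, if the arm or the gripper's body presses on something with over 40 N, if the wrist force passes 120 N, or if a joint passes its speed limit or range.

## Robot

A 6-joint arm with a two-finger parallel gripper is mounted at the origin on a cart in front of the work surface, level with it; the furniture and walls round the work are solid. World frame = base frame: x ahead of the robot, y to its left, z up, the work surface at z = 0. Lengths are in m, angles in rad, forces in N, time in s.
With the tool pointing down it reaches from about 0.4 to 0.825 m from the base axis. Payload 7 kg.
Tool frame: the origin (TCP) lies between the finger pads; the fingertips stand 11 mm ahead of it and the grasp point (between the pads) lies 8 mm behind it; x points along the fingers, z is the direction in which the jaws open and shut, and the axes are right-handed (so a half turn about x gives the same grasp; the last joint's range is limited). The gripper opens to 88 mm and grips with 3 to 60 N. Pads are 19 mm wide; open, the fingers measure 130 mm over their backs; the gripper's body (78 mm by 193 mm) begins 47 mm behind the grasp point.
Start: joints at [-1.052, 0.359, 0.012, 0, -1.224, -0.288], TCP at [0.154, -0.657, 0.238] pointing down, gripper open.
Joint ranges: [-3.07, 3.07], [-1.43, 2.12], [-1.02, 1.25], [-3.03, 1.67], [-3.05, -0], [-3.03, 3.03]. Speed limits (rad/s): [2.39, 2.39, 3.01, 3.14, 3.14, 3.14].

## Interface

Orientations are given as [roll, pitch, yaw] about the fixed x, y, z axes, in that order (R = Rz(yaw) Ry(pitch) Rx(roll)).
In Python, from station import arm gives the robot as it stands.
- The arm moves only by the tool jog_arm, never from a script. Its argument "motion" is a list of rows, each an object of numbers: "dx", "dy", "dz": the shift along the tool's x, y, z in m; "twist": the turn about the tool's x in degrees. In form: [{"dx": .., "dy": .., "dz": .., "twist": ..}, ...]. A call has 1 to 20 rows; each row is the pose to reach, as a shift and turn from the pose commanded when the call began, along the tool's axes at that moment; what a row does not reach only later rows make up. A row lasts 1/12 s, in which the tool goes at most 41.7 mm and 7.16 degrees, less where a joint would pass 70% of its speed; a pose out of reach is approached as far as the arm can. A call with a gripper value outside its range is refused whole. "gripper" is the finger opening in m, from 0 to 0.0876, set as the call begins (left out, the last holds). The fingers move at their own pace and stop on an object; "newtons" is the grip in N (left out, the last holds). Time passes only in rows, so rows that repeat a pose let the fingers close. It gives the time, the measured TCP pose, the force and the opening at its end, in the units of the state.
- arm.get_state(): the state, without advancing time (a new reading comes with each control period).
- arm.grab_frame(name): name is "scene" or "top" or "wrist"; returns the picture (400x640x3 uint8, red, green, blue); there is no depth.
- arm.camera_model(name): a dict with "camera_matrix" (3x3 intrinsics, pixels), "eye" and "attitude" of the camera in the world. Camera axes: x right, y down, z forward; pixel columns grow to the right and rows downward; lengths in m; the calibration is good to about 2 mm. The wrist camera is an equidistant fisheye: a pixel r from the principal point sees the ray r / f radians off the axis. A picture is of the moment at which its call begins: read the wrist's pose just before it. camera_model takes no time and is no camera call; for the wrist camera it gives the pose at the moment of the call.
- arm.job_done(): hands the job in, once; it reports no verdict.
The state is a dict: "t": time; "q": joint angles; "qd": joint speeds; "joint_efforts": joint torques, N m; "eef_pos": TCP position; "ee_rot": TCP orientation; "force": force on the tool from outside, world axes, zero at the start; "moment": the same for the moment, N m; "width": finger opening in m.
Only numpy, scipy, OpenCV 4.12 (cv2) and the standard library are available. Lean on these libraries where they do the work, as an engineer would, in place of code of your own. Each camera call takes 0.05 s, during which the arm holds its last target.

## Working session

There is one attempt and no reset: what is moved stays moved. The work goes in short steps, Python scripts to look and compute and a tool call to move; the robot and the scene stay as the last step left them, time stands still between calls to the robot, and variables do not carry over. Pictures are saved under pics/ and viewed, and the job is handed in when it is done.

Besides the shell and the picture viewer there is one more tool, called after "Call:" as a command line: name --argument value ..., lists and objects as JSON in quotes. jog_arm: Moves the arm, as the interface text tells. Its arguments: {"type":"object","properties":{"motion":{"type":"array"},"gripper":{"type":"number"},"newtons":{"type":"number"}},"required":["motion"]}

```bash
mkdir -p pics; ls
python3 - <<'E'
from station import arm
import cv2,numpy as np
print(arm.get_state())
for n in ["scene","top","wrist"]:
    m=arm.camera_model(n);print(n,m)
for n in ["scene","top"]:
    cv2.imwrite(f"pics/{n}0.png",arm.grab_frame(n)[:,:,::-1])
E
```

```text
pics
{'t': 0.0, 'q': array([-1.05190419e+00,  3.59395562e-01,  1.10573675e-02, -3.53759397e-04,
       -1.22412795e+00, -2.88091456e-01]), 'qd': array([-2.29064483e-04, -6.81623528e-05,  1.84476243e-03, -7.12798125e-04,
        1.08180013e-03, -1.40741325e-03]), 'joint_efforts': array([ 7.72927215e-04, -5.82726574e+01,  2.93059230e+01,  6.99738085e+00,
        6.92600326e-03, -1.44515402e-04]), 'eef_pos': array([ 0.15426753, -0.65663831,  0.23661578]), 'ee_rot': array([0.09153294, 1.56909371, 1.89300948]), 'force': array([-0.42362626,  0.31695519, -0.02754994]), 'moment': array([-0.01063076, -0.01739904,  0.00699409]), 'width': 0.08776684155163551}
scene {'camera_matrix': array([[479.94278929,   0.        , 313.92949014],
       [  0.        , 479.94278929, 198.69839878],
       [  0.        ,   0.        ,   1.        ]]), 'eye': array([-0.40771967,  0.61632274,  0.74416434]), 'attitude': array([-2.03954076,  0.02021023, -2.23925121])}
top {'camera_matrix': array([[451.67843754,   0.        , 320.57943473],
       [  0.        , 451.67843754, 199.26999249],
       [  0.        ,   0.        ,   1.        ]]), 'eye': array([ 0.37856212, -0.11339665,  1.27050341]), 'attitude': array([-3.0090082 ,  0.01792955, -1.56067634])}
wrist {'camera_matrix': array([[309.70691629,   0.        , 314.72257686],
       [  0.        , 309.70691629, 199.31869226],
       [  0.        ,   0.        ,   1.        ]]), 'eye': array([ 0.08154514, -0.67304827,  0.38438339]), 'attitude': array([ 2.86126571e+00, -2.19274012e-03,  1.80065830e+00])}
```

View pics/scene0.png

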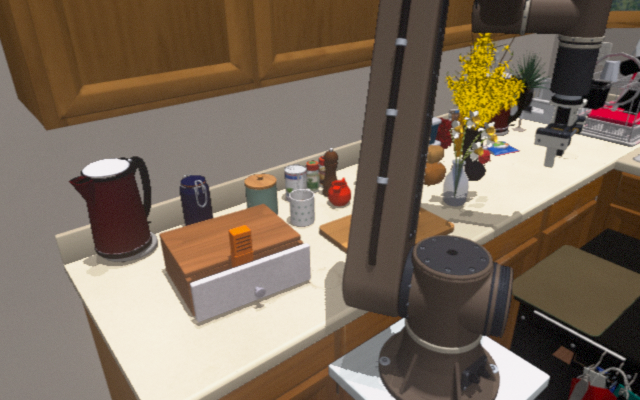

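View pics/top0.png

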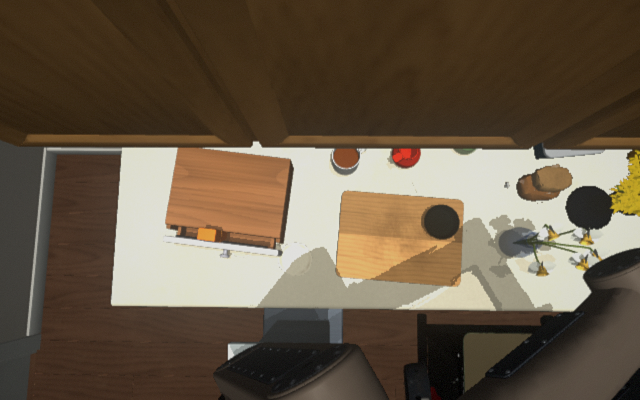

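The scene view shows the box with the wedge at about (240,243) and the knob at (260,291). The top view shows the wedge at (209,235), the board at (338–463, 192–286) and the dish at (440,222).

```bash
cat > h.py <<'E'
from station import arm
import cv2,numpy as np
from scipy.spatial.transform import Rotation as Ro
def R(a): return Ro.from_euler('xyz',a).as_matrix()
def ray(n,uv,m=None):
    m=m or arm.camera_model(n);K=m['camera_matrix'];d=np.array([(uv[0]-K[0,2])/K[0,0],(uv[1]-K[1,2])/K[1,1],1])
    if n=='wrist':
        r=np.hypot(d[0],d[1]);d=np.array([d[0]/r*np.sin(r),d[1]/r*np.sin(r),np.cos(r)])
    return np.array(m['eye']),R(m['attitude'])@d
def atz(n,uv,z,m=None):
    e,d=ray(n,uv,m);return (e+d*(z-e[2])/d[2]).round(4)
def proj(n,p,m=None):
    m=m or arm.camera_model(n);K=m['camera_matrix'];c=R(m['attitude']).T@(np.array(p)-m['eye'])
    if n=='wrist':
        th=np.arctan2(np.hypot(c[0],c[1]),c[2]);s=th/np.hypot(c[0],c[1]);return (c[:2]*s*K[0,0]+K[:2,2]).round(1)
    return (K@c)[:2]/c[2]
E
python3 - <<'E'
from h import *
t=cv2.imread('pics/top0.png');s=cv2.imread('pics/scene0.png')
cv2.imwrite('pics/tc.png',cv2.resize(t[140:265,155:305],None,fx=5,fy=5,interpolation=cv2.INTER_CUBIC)[:600])
cv2.imwrite('pics/sc.png',cv2.resize(s[200:320,155:315],None,fx=5,fy=5,interpolation=cv2.INTER_CUBIC))
for n,uv,z in [('top',(209,235),.198),('top',(178,148),.12),('top',(292,157),.12),('top',(166,229),.12),('top',(338,277),.022),('top',(342,192),.022),('top',(463,197),.022),('top',(460,286),.022),('top',(441,222),.05),('scene',(240,230),.198),('scene',(260,291),.045)]:
    print(n,uv,atz(n,uv,z))
E
```

```text
top (209, 235) [0.4335 0.1722 0.198 ]
top (178, 148) [0.6647 0.2845 0.12  ]
top (292, 157) [ 0.6423 -0.0156  0.12  ]
top (166, 229) [0.4519 0.3043 0.12  ]
top (338, 277) [ 0.3316 -0.139   0.022 ]
top (342, 192) [ 0.5658 -0.1489  0.022 ]
top (463, 197) [ 0.5543 -0.4845  0.022 ]
top (460, 286) [ 0.3111 -0.4689  0.022 ]
top (441, 222) [ 0.4818 -0.4151  0.05  ]
scene (240, 230) [0.4317 0.179  0.198 ]
scene (260, 291) [0.391  0.1648 0.045 ]
```

View pics/tc.png

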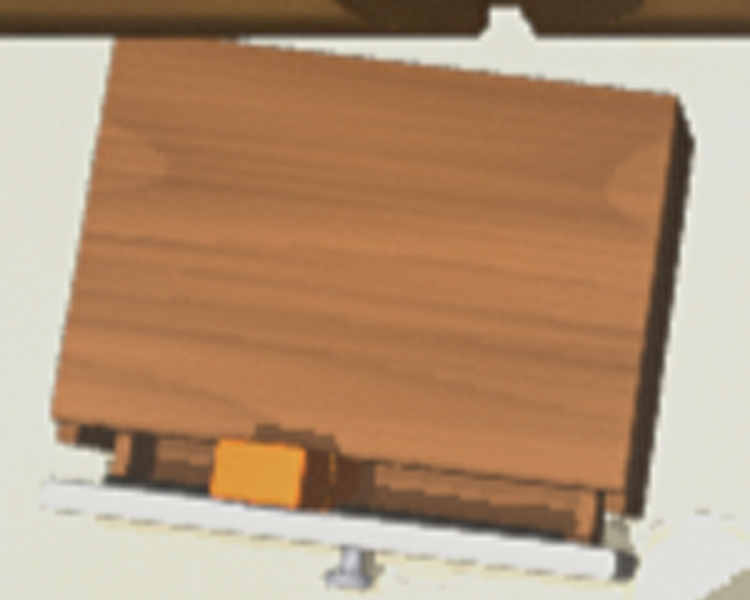

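View pics/sc.png

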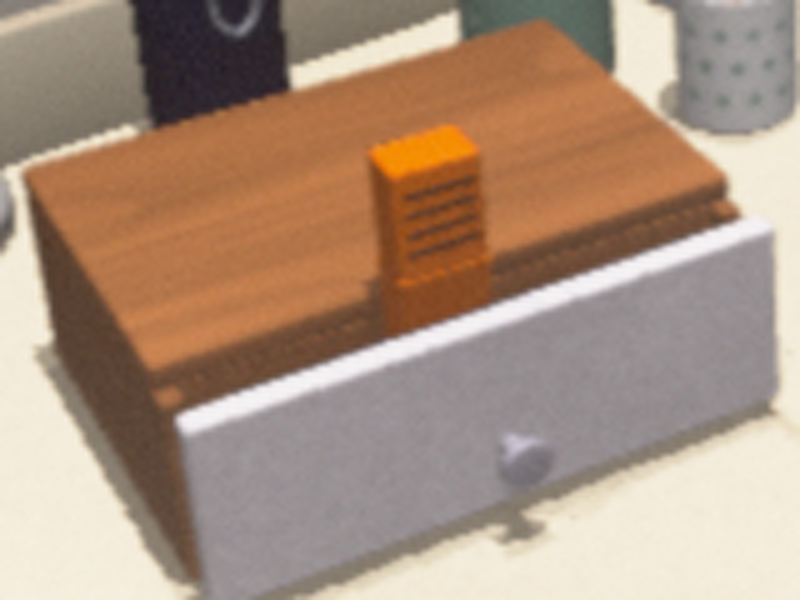

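Run:
```python
from h import *
def T(u,v,z): return atz('top',(155+(u-2)/5,140+(v-2)/5),z)
def S(u,v,z): return atz('scene',(155+(u-2)/5,200+(v-2)/5),z)
print('wedge top',[T(*c,.198) for c in [(218,440),(308,447),(303,508),(212,498),(260,473)]])
print('S wedge', [S(*c,.198) for c in [(368,152),(455,126),(480,150),(390,178),(424,152)]])
print('box T',[T(*c,.12) for c in[(52,420),(628,490),(678,95)]])
print('box S',[S(*c,.12) for c in[(25,172),(545,20),(725,188),(150,372)]])
print('front T',[T(*c,.114) for c in[(42,505),(615,577)]])
print('front S',[S(*c,.114) for c in[(180,436),(774,236)]])
print('knob S',S(526,465,.045),'bottom front S',S(205,600,.01),S(775,403,.01))
```

```text
wedge top [array([0.4509, 0.1988, 0.198 ]), array([0.448 , 0.1555, 0.198 ]), array([0.419 , 0.1567, 0.198 ]), array([0.4233, 0.2004, 0.198 ]), array([0.4354, 0.178 , 0.198 ])]
S wedge [array([0.449 , 0.1994, 0.198 ]), array([0.4438, 0.1572, 0.198 ]), array([0.4178, 0.1598, 0.198 ]), array([0.4227, 0.2031, 0.198 ]), array([0.4326, 0.1801, 0.198 ])]
box T [array([0.4657, 0.3077, 0.12  ]), array([0.4326, 0.0106, 0.12  ]), array([ 0.6381, -0.011 ,  0.12  ])]
box S [array([0.6674, 0.2842, 0.12  ]), array([ 0.6364, -0.0103,  0.12  ]), array([0.4244, 0.0207, 0.12  ]), array([0.4642, 0.3095, 0.12  ])]
front T [array([0.4224, 0.3126, 0.114 ]), array([0.3886, 0.0169, 0.114 ])]
front S [array([0.4205, 0.3167, 0.114 ]), array([0.3813, 0.0234, 0.114 ])]
knob S [0.3862 0.1684 0.045 ] bottom front S [0.4365 0.3121 0.01  ] [0.3875 0.0212 0.01  ]
```

Run:
```python
from h import *
s=arm.get_state();print(R(s['ee_rot']).round(3))
t=cv2.imread('pics/top0.png')
cv2.imwrite('pics/tb.png',cv2.resize(t[145:300,320:480],None,fx=3.5,fy=3.5,interpolation=cv2.INTER_CUBIC))
```

```text
[[-0.001 -0.974 -0.229]
 [ 0.001 -0.229  0.974]
 [-1.     0.     0.001]]
```

View pics/tb.png

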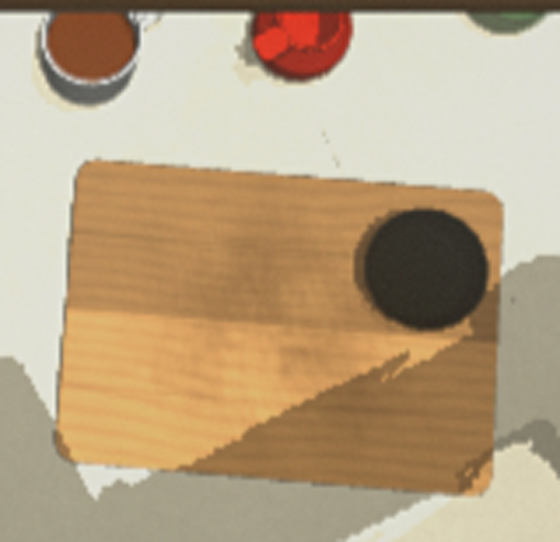

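```bash
cat >> h.py <<'E'
def rel(p,ang=None,s=None):
    s=s or arm.get_state();M=R(s['ee_rot']);d=M.T@(np.array(p)-s['eef_pos'])
    a=np.degrees(np.arctan2(M[1,2],M[0,2]));tw=0 if ang is None else (a-ang+180)%360-180
    return d.round(4),round(tw,2)
E
python3 - <<'E'
from h import *
for p in [(.22,-.45,.27),(.40,-.22,.27),(.434,.179,.27)]: print(rel(p,173.7))
E
```

```text
(array([-0.033 , -0.1113,  0.1862]), np.float64(-70.48))
(array([-0.0328, -0.3391,  0.369 ]), np.float64(-70.48))
(array([-0.0322, -0.4634,  0.7496]), np.float64(-70.48))
```

Call:
jog_arm --motion '[{"dx":-0.033,"dy":-0.019,"dz":0.031,"twist":0},{"dx":-0.033,"dy":-0.038,"dz":0.062,"twist":0},{"dx":-0.033,"dy":-0.056,"dz":0.093,"twist":0},{"dx":-0.033,"dy":-0.075,"dz":0.124,"twist":0},{"dx":-0.033,"dy":-0.093,"dz":0.155,"twist":-5},{"dx":-0.033,"dy":-0.111,"dz":0.186,"twist":-10},{"dx":-0.033,"dy":-0.139,"dz":0.209,"twist":-15},{"dx":-0.033,"dy":-0.168,"dz":0.232,"twist":-20},{"dx":-0.033,"dy":-0.196,"dz":0.255,"twist":-25},{"dx":-0.033,"dy":-0.225,"dz":0.278,"twist":-30},{"dx":-0.033,"dy":-0.254,"dz":0.3,"twist":-35},{"dx":-0.033,"dy":-0.282,"dz":0.323,"twist":-40},{"dx":-0.033,"dy":-0.31,"dz":0.346,"twist":-45},{"dx":-0.033,"dy":-0.339,"dz":0.369,"twist":-50},{"dx":-0.033,"dy":-0.353,"dz":0.407,"twist":-55},{"dx":-0.033,"dy":-0.365,"dz":0.445,"twist":-60},{"dx":-0.033,"dy":-0.377,"dz":0.483,"twist":-65},{"dx":-0.033,"dy":-0.389,"dz":0.521,"twist":-70},{"dx":-0.033,"dy":-0.402,"dz":0.559,"twist":-70.5},{"dx":-0.033,"dy":-0.414,"dz":0.597,"twist":-70.5}]'

```text
t: 1.77
eef_pos: [0.4203, 0.0207, 0.2707]
ee_rot: [-2.353, 1.57, 0.68]
force: [1.3, -0.4, 0.2]
width: 0.0879
```

Run:
```python
from h import *
s=arm.get_state();print(s['t'],s['eef_pos'],s['q'].round(2),s['force']);print(R(s['ee_rot']).round(3))
print(rel((.434,.179,.27),173.7))
```

```text
1.7667 [0.42029754 0.02069327 0.27068467] [ 0.52 -0.1  -0.45 -0.   -1.22 -0.63] [ 1.27342293 -0.35878202  0.20727503]
[[ 0.    -0.108 -0.994]
 [ 0.    -0.994  0.108]
 [-1.    -0.    -0.   ]]
(array([ 0.0007, -0.1589,  0.0035]), np.float64(0.09))
```

Call:
jog_arm --motion '[{"dy":-0.035,"dz":0.001},{"dy":-0.07,"dz":0.002},{"dy":-0.105,"dz":0.003},{"dy":-0.135,"dz":0.003},{"dy":-0.155,"dz":0.003},{"dy":-0.159,"dz":0.003},{"dy":-0.159,"dz":0.003},{"dy":-0.159,"dz":0.003}]'

```text
invalid input
```

Run:
```python
from h import *
s=arm.get_state();print(s['t'],s['eef_pos'],s['force'])
m=arm.camera_model('wrist');im=arm.grab_frame('wrist')[:,:,::-1];cv2.imwrite('pics/w1.png',im)
print([proj('wrist',p,m) for p in [(.434,.179,.198),(.434,.179,.151)]], m)
import pickle;pickle.dump(m,open('w1.pkl','wb'))
cv2.imwrite('pics/s1.png',arm.grab_frame('scene')[:,:,::-1])
```

```text
1.7667 [0.42029754 0.02069327 0.27068467] [ 1.27342293 -0.35878202  0.20727503]
[array([318.3, 363.8]), array([317.9, 333.9])] {'camera_matrix': array([[309.70691629,   0.        , 314.72257686],
       [  0.        , 309.70691629, 199.31869226],
       [  0.        ,   0.        ,   1.        ]]), 'eye': array([ 0.41218485, -0.05279915,  0.41840786]), 'attitude': array([ 2.85992188e+00, -1.39683250e-04,  3.03246231e+00])}
```

View pics/w1.png

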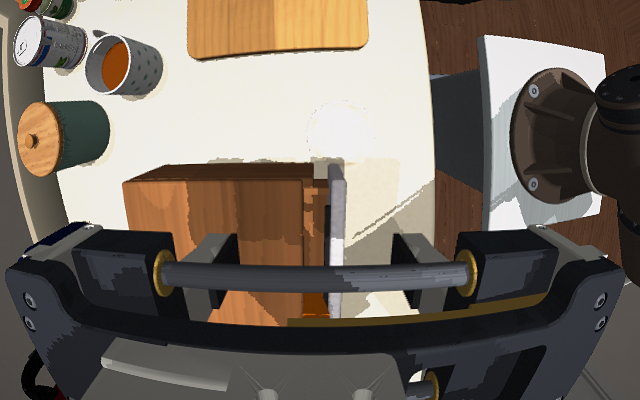

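View pics/s1.png

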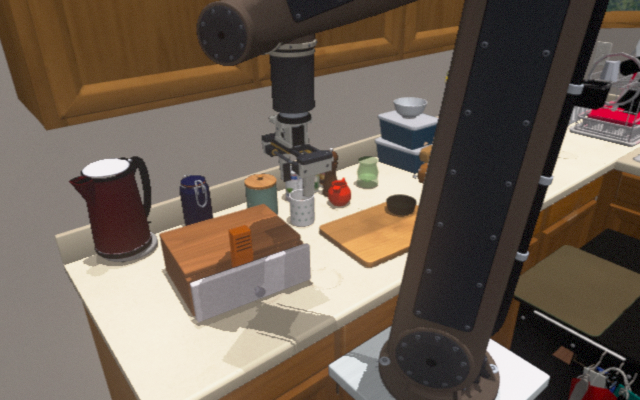

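The last call was refused because its rows left out some keys. I'll send it again with all four. The wrist view shows the box right end at y≈165, the pale front at x≈335 and the wedge half hidden at (315,305).

Call:
jog_arm --motion '[{"dx":0,"dy":-0.035,"dz":0.001,"twist":0},{"dx":0,"dy":-0.07,"dz":0.002,"twist":0},{"dx":0,"dy":-0.105,"dz":0.003,"twist":0},{"dx":0,"dy":-0.135,"dz":0.003,"twist":0},{"dx":0,"dy":-0.155,"dz":0.003,"twist":0},{"dx":0,"dy":-0.159,"dz":0.003,"twist":0},{"dx":0,"dy":-0.159,"dz":0.003,"twist":0},{"dx":0,"dy":-0.159,"dz":0.003,"twist":0}]'

```text
t: 2.53
eef_pos: [0.435, 0.1766, 0.2702]
ee_rot: [0.822, 1.57, -2.429]
force: [-0.4, 0.7, -0.4]
width: 0.0878
```

Run:
```python
from h import *
s=arm.get_state();print(s['t'],s['eef_pos'],s['force'],rel((.434,.179,.17),173.7))
m=arm.camera_model('wrist');im=arm.grab_frame('wrist')[:,:,::-1];cv2.imwrite('pics/w2.png',im)
print([proj('wrist',p,m) for p in [(.434,.179,.198),(.434,.179,.151)]])
import pickle;pickle.dump(m,open('w2.pkl','wb'))
im=arm.grab_frame('top')[:,:,::-1];cv2.imwrite('pics/t2.png',cv2.resize(im[140:265,155:355],None,fx=4,fy=4))
im=arm.grab_frame('scene')[:,:,::-1];cv2.imwrite('pics/s2.png',cv2.resize(im[160:320,150:350],None,fx=3.75,fy=3.75))
```

```text
2.5333 [0.43498131 0.17657446 0.27017784] [-0.38319346  0.67758947 -0.39096299] (array([ 0.1002, -0.0024,  0.0012]), np.float64(0.04))
[array([316.1, 215.6]), array([315.8, 198.4])]
```

View pics/w2.png

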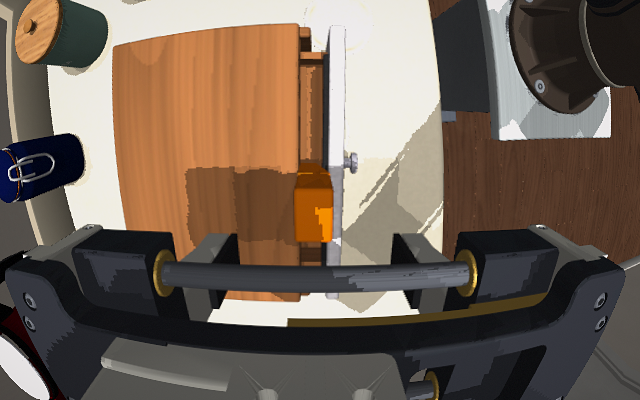

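View pics/s2.png

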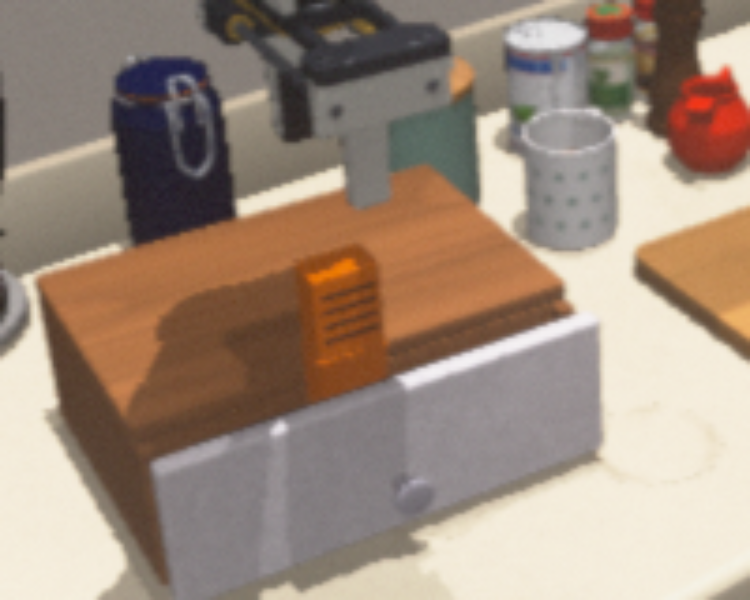

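View pics/t2.png

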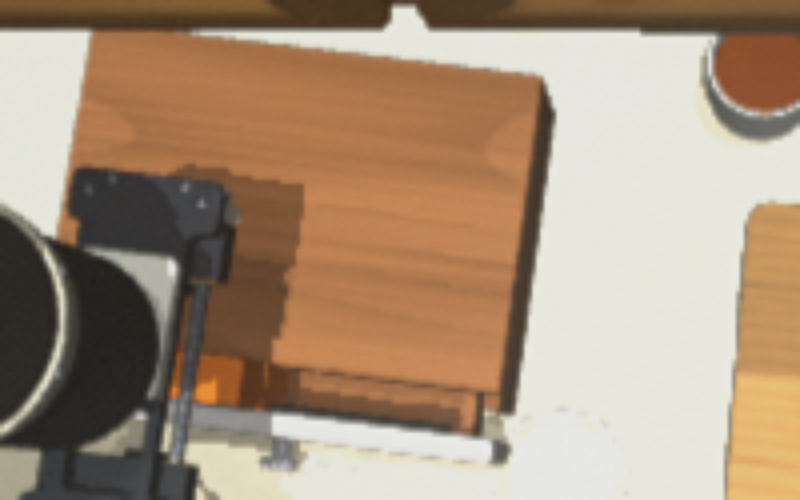

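Run:
```python
from h import *
import pickle;m=pickle.load(open('w2.pkl','rb'))
im=cv2.imread('pics/w2.png');cv2.imwrite('pics/w2c.png',cv2.resize(im[150:270,270:370],None,fx=5,fy=5))
print([atz('wrist',u,.198,m) for u in [(296,188),(331,188),(333,242),(294,242),(313.5,215)]])
print('drawer',[atz('wrist',u,.114,m) for u in [(345,100),(345,200),(329,100)]],'boxedge',[atz('wrist',u,.12,m) for u in [(299,30),(299,150),(298,280)]], 'boxcorners',[atz('wrist',u,.12,m) for u in [(113,46),(298,24)]])
```

```text
[array([0.4463, 0.1561, 0.198 ]), array([0.4208, 0.159 , 0.198 ]), array([0.4233, 0.2021, 0.198 ]), array([0.4534, 0.1987, 0.198 ]), array([0.4359, 0.1783, 0.198 ])]
drawer [array([0.396, 0.094, 0.114]), array([0.4054, 0.1944, 0.114 ]), array([0.4115, 0.0926, 0.114 ])] boxedge [array([0.4325, 0.0207, 0.12  ]), array([0.4457, 0.1376, 0.12  ]), array([0.4647, 0.2792, 0.12  ])] boxcorners [array([ 0.6374, -0.0105,  0.12  ]), array([0.4327, 0.0144, 0.12  ])]
```

View pics/w2c.png

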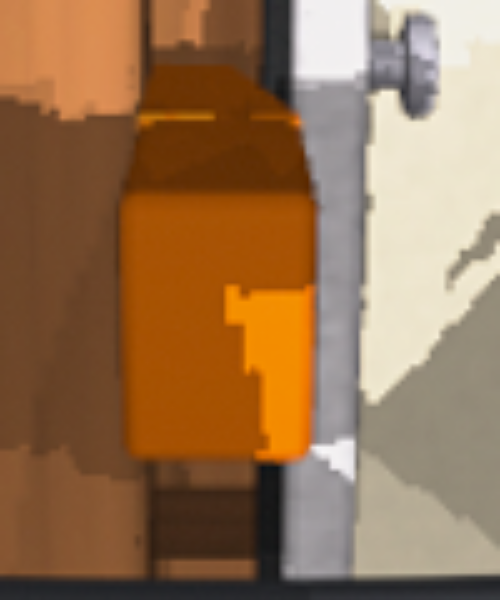

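The wedge top centre is at (0.436, 0.178), and the wrist, top and scene views agree to 3 mm. I'll descend and close gently.

Call:
jog_arm --motion '[{"dx":0.03,"dy":-0.002,"dz":-0.001,"twist":0},{"dx":0.06,"dy":-0.002,"dz":-0.001,"twist":0},{"dx":0.085,"dy":-0.002,"dz":-0.001,"twist":0},{"dx":0.1,"dy":-0.002,"dz":-0.001,"twist":0},{"dx":0.107,"dy":-0.002,"dz":-0.001,"twist":0},{"dx":0.107,"dy":-0.002,"dz":-0.001,"twist":0},{"dx":0.107,"dy":-0.002,"dz":-0.001,"twist":0}]'

```text
t: 3.27
eef_pos: [0.4369, 0.1788, 0.1643]
ee_rot: [-2.927, 1.57, 0.104]
force: [0.5, -0.0, 0.8]
width: 0.0877
```

Call:
jog_arm --motion '[{"dx":0,"dy":0,"dz":0,"twist":0},{"dx":0,"dy":0,"dz":0,"twist":0},{"dx":0,"dy":0,"dz":0,"twist":0},{"dx":0,"dy":0,"dz":0,"twist":0},{"dx":0,"dy":0,"dz":0,"twist":0},{"dx":0,"dy":0,"dz":0,"twist":0}]' --gripper 0.05 --newtons 10

```text
t: 3.77
eef_pos: [0.4365, 0.1791, 0.1638]
ee_rot: [-2.177, 1.57, 0.855]
force: [-0.7, -0.0, -0.4]
width: 0.0537
```

Run:
```python
from h import *
s=arm.get_state();print(s['t'],s['eef_pos'],s['force'],s['width'])
cv2.imwrite('pics/w3.png',arm.grab_frame('wrist')[:,:,::-1])
im=arm.grab_frame('scene')[:,:,::-1];cv2.imwrite('pics/s3.png',cv2.resize(im[160:320,150:350],None,fx=3.75,fy=3.75))
```

```text
3.7667 [0.4364963  0.17914408 0.16378407] [-0.73155957 -0.04970052 -0.44452572] 0.053729003545893925
```

View pics/w3.png

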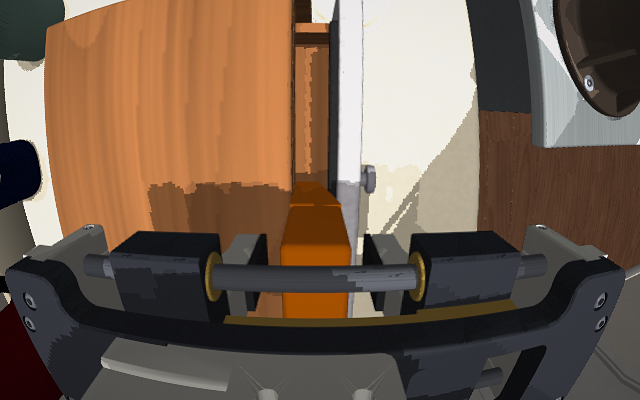

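View pics/s3.png

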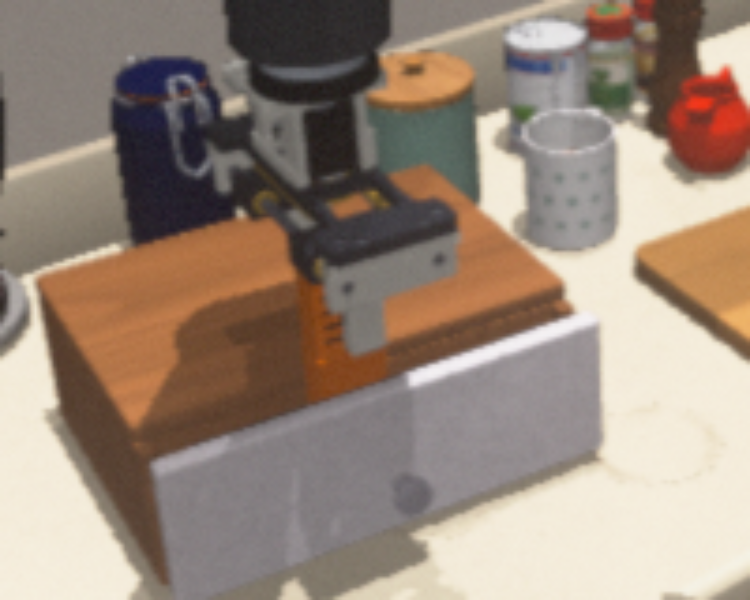

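Call:
jog_arm --motion '[{"dx":0,"dy":0,"dz":0,"twist":0},{"dx":0,"dy":0,"dz":0,"twist":0},{"dx":0,"dy":0,"dz":0,"twist":0},{"dx":0,"dy":0,"dz":0,"twist":0},{"dx":0,"dy":0,"dz":0,"twist":0},{"dx":0,"dy":0,"dz":0,"twist":0}]' --gripper 0.0 --newtons 20

```text
t: 4.37
eef_pos: [0.4364, 0.179, 0.1635]
ee_rot: [-0.606, 1.571, 2.426]
force: [0.6, -0.6, -0.1]
width: 0.0299
```

Call:
jog_arm --motion '[{"dx":0,"dy":0.001,"dz":0,"twist":0},{"dx":0,"dy":0.002,"dz":0,"twist":0},{"dx":0,"dy":0.003,"dz":0,"twist":0},{"dx":0,"dy":0.003,"dz":0,"twist":0}]'

```text
t: 4.7
eef_pos: [0.4364, 0.178, 0.1635]
ee_rot: [-1.733, 1.567, 1.299]
force: [-1.8, 7.9, -3.7]
width: 0.0301
```

Call:
jog_arm --motion '[{"dx":0,"dy":0.001,"dz":0,"twist":0},{"dx":0,"dy":0.0015,"dz":0,"twist":0},{"dx":0,"dy":0.002,"dz":0,"twist":0},{"dx":0,"dy":0.002,"dz":0,"twist":0}]'

```text
t: 5.03
eef_pos: [0.4363, 0.1764, 0.1635]
ee_rot: [-1.767, 1.566, 1.266]
force: [-0.4, 10.2, -4.0]
width: 0.0297
```

Run:
```python
from h import *
s=arm.get_state();print(s['t'],s['eef_pos'],s['force'],s['moment'],s['width'])
```

```text
5.0333 [0.43634363 0.17644792 0.16350541] [-0.39412377 10.19834753 -3.99163793] [3.9912072  0.70506958 0.31484711] 0.02972765122341395
```

Call:
jog_arm --motion '[{"dx":0,"dy":0.001,"dz":0,"twist":0},{"dx":0,"dy":0.002,"dz":0,"twist":0},{"dx":0,"dy":0.003,"dz":0,"twist":0},{"dx":0,"dy":0.003,"dz":0,"twist":0}]'

```text
t: 5.37
eef_pos: [0.4361, 0.1735, 0.1635]
ee_rot: [-1.824, 1.566, 1.209]
force: [-0.0, 9.8, -4.7]
width: 0.0301
```

Run:
```python
from h import *
s=arm.get_state();print(s['t'],s['eef_pos'],s['force'],s['moment'],s['width'])
a=cv2.imread('pics/s3.png')
im=arm.grab_frame('scene')[:,:,::-1];b=cv2.resize(im[160:320,150:350],None,fx=3.75,fy=3.75);cv2.imwrite('pics/s4.png',b)
cv2.imwrite('pics/d4.png',cv2.absdiff(a,b)*3)
```

```text
5.3667 [0.43613106 0.17347973 0.16350789] [-1.82568382e-03  9.78405978e+00 -4.68859971e+00] [3.96096374 0.40623448 0.55274594] 0.03008376155040923
```

View pics/s4.png

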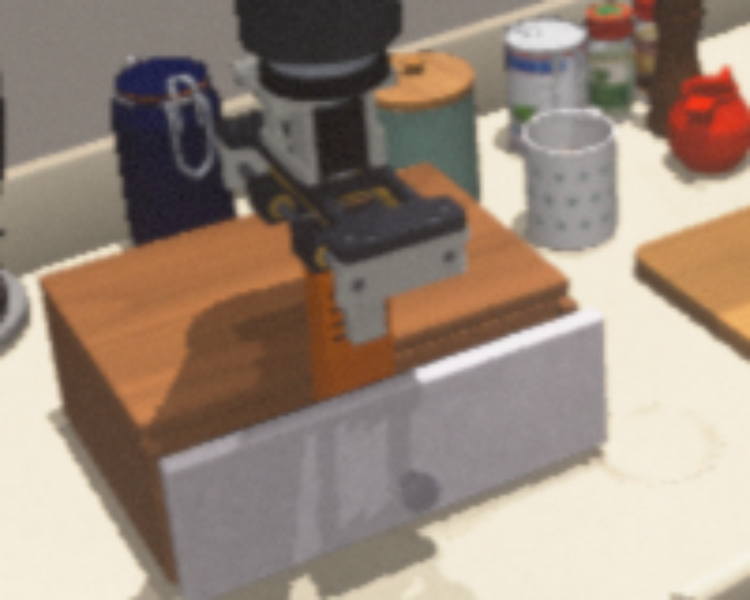

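View pics/d4.png

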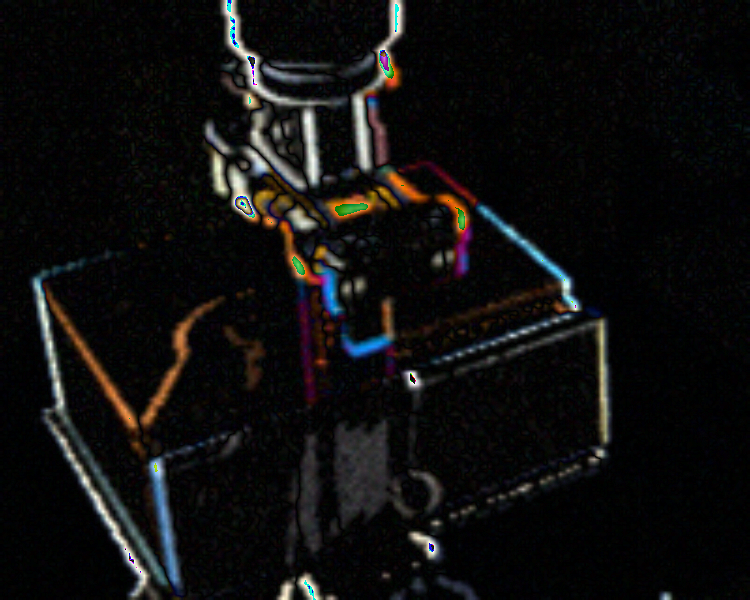

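The pull moved the box about 1.5 px in the scene view instead of rocking the wedge. The grip was too low and too firm. I'll ease off, then take hold higher and more lightly so the wedge can pivot between the pads.

Call:
jog_arm --motion '[{"dx":0,"dy":-0.001,"dz":0,"twist":0},{"dx":0,"dy":-0.002,"dz":0,"twist":0},{"dx":0,"dy":-0.0025,"dz":0,"twist":0},{"dx":0,"dy":-0.0025,"dz":0,"twist":0}]'

```text
t: 5.75
eef_pos: [0.4361, 0.1739, 0.1635]
ee_rot: [-2.405, 1.57, 0.627]
force: [2.4, 2.5, -4.6]
width: 0.0298
```

Call:
jog_arm --motion '[{"dx":0,"dy":0,"dz":0,"twist":0},{"dx":0,"dy":0,"dz":0,"twist":0},{"dx":0,"dy":0,"dz":0,"twist":0},{"dx":0,"dy":0,"dz":0,"twist":0}]' --gripper 0.05

```text
t: 6.08
eef_pos: [0.4357, 0.1732, 0.1636]
ee_rot: [1.038, 1.57, -2.213]
force: [-1.3, 0.5, 0.2]
width: 0.0481
```

Run:
```python
from h import *
s=arm.get_state();print(s['t'],s['eef_pos'],s['force'],s['moment'],s['width'])
a=cv2.imread('pics/scene0.png')
im=arm.grab_frame('scene')[:,:,::-1].copy();cv2.imwrite('pics/scene5.png',im)
# box displacement by template patches: left-bottom front corner and right end
g0=cv2.cvtColor(a,6);g1=cv2.cvtColor(im,6)
for nm,(x0,y0,x1,y1) in dict(left=(158,228,200,300),right=(290,235,318,295)).items():
    p0=np.float32(g0[y0:y1,x0:x1]);p1=np.float32(g1[y0:y1,x0:x1])
    print(nm,cv2.phaseCorrelate(p0,p1,cv2.createHanningWindow(p0.shape[::-1],cv2.CV_32F)))
b=cv2.resize(im[160:320,150:350],None,fx=3.75,fy=3.75);cv2.imwrite('pics/s5.png',b)
im=arm.grab_frame('wrist')[:,:,::-1];cv2.imwrite('pics/w5.png',im)
```

```text
6.0833 [0.43572341 0.17321155 0.16362521] [-1.28375733  0.4816712   0.15695904] [ 0.03257047  0.09499081 -0.04449934] 0.04812750570451039
left ((1.6693926501333891, -0.39810901881785554), 0.802729664908515)
right ((0.7984888619655166, -0.7050351518277473), 0.9810421562194824)
```

View pics/s5.png

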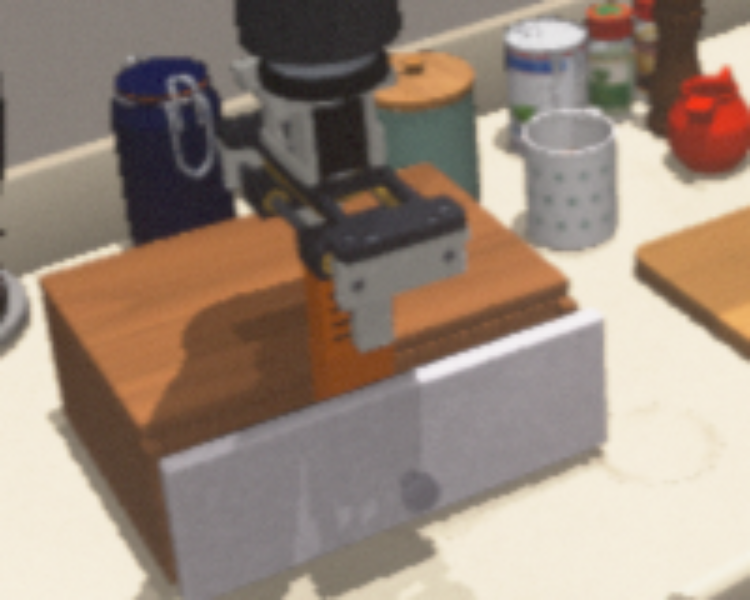

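View pics/w5.png

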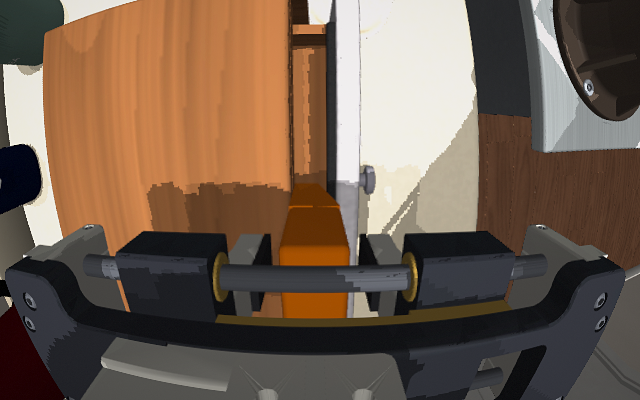

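Call:
jog_arm --motion '[{"dx":-0.01,"dy":0,"dz":0,"twist":0},{"dx":-0.021,"dy":0,"dz":0,"twist":0},{"dx":-0.021,"dy":0,"dz":0,"twist":0}]'

```text
t: 6.43
eef_pos: [0.4369, 0.1742, 0.187]
ee_rot: [-2.493, 1.568, 0.539]
force: [0.3, 0.6, 0.5]
width: 0.0498
```

Call:
jog_arm --motion '[{"dx":0,"dy":0,"dz":0,"twist":0},{"dx":0,"dy":0,"dz":0,"twist":0},{"dx":0,"dy":0,"dz":0,"twist":0},{"dx":0,"dy":0,"dz":0,"twist":0},{"dx":0,"dy":0,"dz":0,"twist":0}]' --gripper 0.0 --newtons 8

```text
t: 6.85
eef_pos: [0.4359, 0.1734, 0.1842]
ee_rot: [1.482, 1.57, -1.769]
force: [2.7, 0.3, -2.4]
width: 0.0303
```

Call:
jog_arm --motion '[{"dx":0,"dy":-0.001,"dz":0,"twist":0},{"dx":0,"dy":-0.002,"dz":0,"twist":0},{"dx":0,"dy":-0.003,"dz":0,"twist":0},{"dx":0,"dy":-0.003,"dz":0,"twist":0}]'

```text
t: 7.18
eef_pos: [0.4362, 0.1752, 0.1842]
ee_rot: [1.447, 1.568, -1.804]
force: [3.5, -6.3, -3.0]
width: 0.0296
```

Run:
```python
from h import *
s=arm.get_state();print(s['t'],s['eef_pos'],s['force'],s['moment'],s['width'])
```

```text
7.1833 [0.43615471 0.17520241 0.18418394] [ 3.47566669 -6.27343975 -2.9925254 ] [-2.40279014 -1.64508147  0.10102471] 0.0295909150037857
```

Call:
jog_arm --motion '[{"dx":0,"dy":-0.001,"dz":0,"twist":0},{"dx":0,"dy":-0.002,"dz":0,"twist":0},{"dx":0,"dy":-0.002,"dz":0,"twist":0}]'

```text
t: 7.43
eef_pos: [0.4364, 0.1769, 0.1843]
ee_rot: [1.478, 1.567, -1.773]
force: [4.5, -6.5, -0.6]
width: 0.03
```

```bash
cat >> h.py <<'E'
def drift(tag):
    a=cv2.imread('pics/scene0.png');im=arm.grab_frame('scene')[:,:,::-1].copy()
    g0=cv2.cvtColor(a,6);g1=cv2.cvtColor(im,6)
    for nm,(x0,y0,x1,y1) in dict(left=(158,228,200,300),right=(290,235,318,295)).items():
        p0=np.float32(g0[y0:y1,x0:x1]);p1=np.float32(g1[y0:y1,x0:x1])
        print(nm,np.round(cv2.phaseCorrelate(p0,p1,cv2.createHanningWindow(p0.shape[::-1],cv2.CV_32F))[0],2))
    cv2.imwrite(f'pics/s{tag}.png',cv2.resize(im[200:290,200:290],None,fx=6,fy=6,interpolation=cv2.INTER_CUBIC))
def st():
    s=arm.get_state();print(round(s['t'],2),s['eef_pos'].round(4),s['force'].round(1),s['moment'].round(2),s['width'].round(4))
E
python3 -c "
from h import *
st();drift(6)"
```

```text
Traceback (most recent call last):
  File "h.py", line 29, in st
    s=arm.get_state();print(round(s['t'],2),s['eef_pos'].round(4),s['force'].round(1),s['moment'].round(2),s['width'].round(4))
                                                                                                           ^^^^^^^^^^^^^^^^
AttributeError: 'float' object has no attribute 'round'
```

```bash
sed -i "s/s\['width'\].round(4)/round(s['width'],4)/" h.py
python3 -c "
from h import *
st();drift(6)"
```

```text
7.43 [0.4364 0.1769 0.1843] [ 4.5 -6.5 -0.6] [-2.82 -1.52  0.13] 0.03
left [ 1.77 -0.33]
right [ 0.85 -0.78]
```

View pics/s6.png

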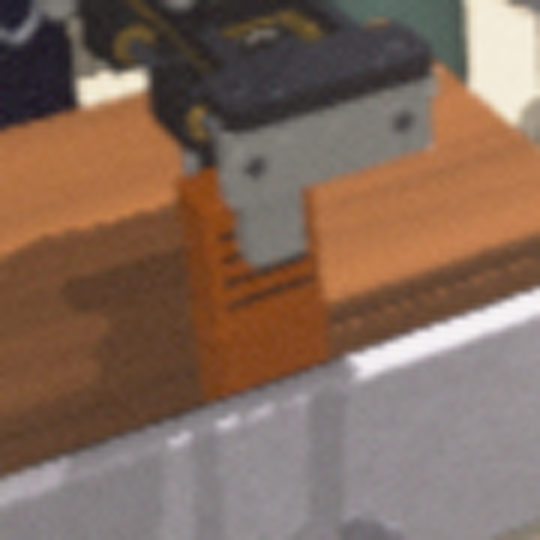

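The wedge is now rocking (top to the left) and the box is holding still. I'll continue.

Call:
jog_arm --motion '[{"dx":0,"dy":-0.001,"dz":-0.0005,"twist":0},{"dx":0,"dy":-0.002,"dz":-0.001,"twist":0},{"dx":0,"dy":-0.003,"dz":-0.001,"twist":0},{"dx":0,"dy":-0.004,"dz":-0.001,"twist":0},{"dx":0,"dy":-0.004,"dz":-0.001,"twist":0}]'

```text
t: 7.9
eef_pos: [0.437, 0.1806, 0.1843]
ee_rot: [1.163, 1.567, -2.088]
force: [-1.2, -6.1, 2.9]
width: 0.0299
```

```bash
python3 -c "
from h import *
st();drift(7)"
```

```text
7.9 [0.437  0.1806 0.1843] [-1.2 -6.1  2.9] [-2.54  0.28  0.12] 0.0299
left [ 1.76 -0.17]
right [ 0.89 -0.86]
```

View pics/s7.png

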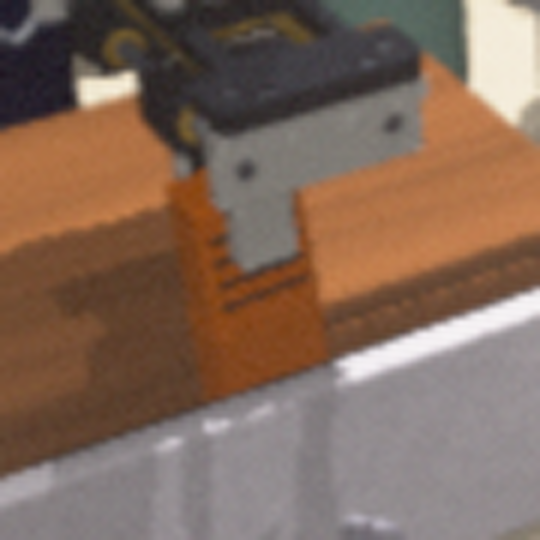

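Call:
jog_arm --motion '[{"dx":-0.0005,"dy":-0.001,"dz":0,"twist":0},{"dx":-0.001,"dy":-0.002,"dz":0,"twist":0},{"dx":-0.0015,"dy":-0.003,"dz":0,"twist":0},{"dx":-0.0015,"dy":-0.003,"dz":0,"twist":0}]'

```text
t: 8.28
eef_pos: [0.4372, 0.1838, 0.185]
ee_rot: [1.032, 1.566, -2.22]
force: [2.5, -4.6, -3.4]
width: 0.0302
```

Call:
jog_arm --motion '[{"dx":-0.0,"dy":0.002,"dz":0,"twist":0},{"dx":-0.0,"dy":0.004,"dz":0,"twist":0},{"dx":-0.0,"dy":0.006,"dz":0,"twist":0},{"dx":-0.0,"dy":0.007,"dz":0,"twist":0},{"dx":-0.0,"dy":0.008,"dz":0,"twist":0},{"dx":-0.0,"dy":0.009,"dz":0,"twist":0},{"dx":-0.0,"dy":0.009,"dz":0,"twist":0}]'

```text
t: 8.87
eef_pos: [0.4371, 0.178, 0.186]
ee_rot: [-1.525, 1.568, 1.507]
force: [-1.6, 7.3, -3.9]
width: 0.03
```

```bash
python3 -c "
from h import *
st();drift(8)"
```

```text
8.87 [0.4371 0.178  0.186 ] [-1.6  7.3 -3.9] [2.78 0.91 0.03] 0.03
left [ 1.81 -0.29]
right [ 0.84 -0.78]
```

View pics/s8.png

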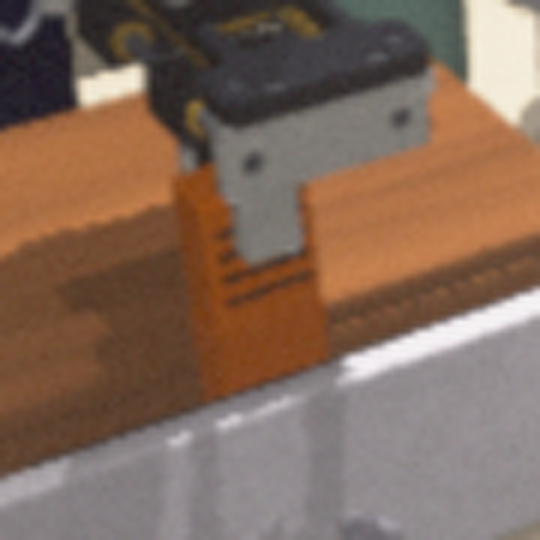

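Call:
jog_arm --motion '[{"dx":0,"dy":0.0015,"dz":0,"twist":0},{"dx":0,"dy":0.003,"dz":0,"twist":0},{"dx":-0.0005,"dy":0.0045,"dz":0,"twist":0},{"dx":-0.0005,"dy":0.006,"dz":0,"twist":0},{"dx":-0.001,"dy":0.0075,"dz":0,"twist":0},{"dx":-0.001,"dy":0.009,"dz":0,"twist":0},{"dx":-0.001,"dy":0.0105,"dz":0,"twist":0},{"dx":-0.001,"dy":0.0105,"dz":0,"twist":0}]'

```text
t: 9.58
eef_pos: [0.4361, 0.1675, 0.1874]
ee_rot: [-1.688, 1.567, 1.344]
force: [-2.8, 6.1, -2.1]
width: 0.0304
```

```bash
python3 -c "
from h import *
st();drift(9)"
```

```text
9.58 [0.4361 0.1675 0.1874] [-2.8  6.1 -2.1] [2.57 1.3  0.06] 0.0304
left [ 1.81 -0.48]
right [ 0.86 -0.86]
```

View pics/s9.png

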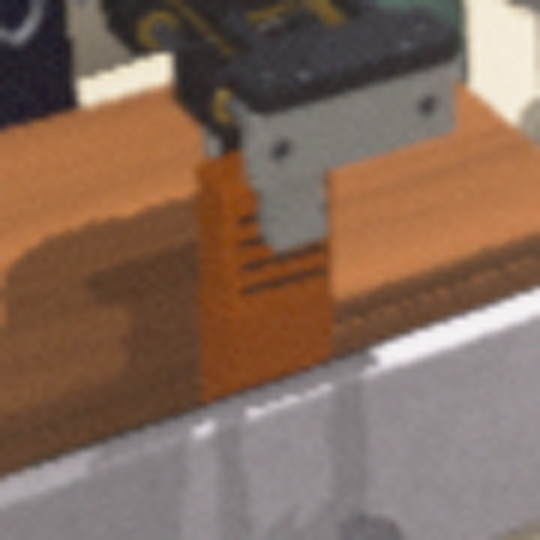

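Call:
jog_arm --motion '[{"dx":-0.0005,"dy":-0.002,"dz":0,"twist":0},{"dx":-0.0005,"dy":-0.004,"dz":0,"twist":0},{"dx":-0.001,"dy":-0.006,"dz":0,"twist":0},{"dx":-0.0015,"dy":-0.008,"dz":0,"twist":0},{"dx":-0.0015,"dy":-0.01,"dz":0,"twist":0},{"dx":-0.002,"dy":-0.012,"dz":0,"twist":0},{"dx":-0.002,"dy":-0.014,"dz":0,"twist":0},{"dx":-0.0025,"dy":-0.016,"dz":0,"twist":0},{"dx":-0.0025,"dy":-0.017,"dz":0,"twist":0},{"dx":-0.0025,"dy":-0.017,"dz":0,"twist":0}]'

```text
t: 10.47
eef_pos: [0.4373, 0.1816, 0.1892]
ee_rot: [1.124, 1.568, -2.127]
force: [-0.9, -4.9, -1.7]
width: 0.03
```

```bash
python3 -c "
from h import *
st();drift(10)"
```

```text
10.47 [0.4373 0.1816 0.1892] [-0.9 -4.9 -1.7] [-1.83  0.61  0.08] 0.03
left [ 1.91 -0.13]
right [ 0.83 -0.79]
```

Call:
jog_arm --motion '[{"dx":-0.0005,"dy":0.002,"dz":0,"twist":0},{"dx":-0.001,"dy":0.004,"dz":0,"twist":0},{"dx":-0.0015,"dy":0.006,"dz":0,"twist":0},{"dx":-0.002,"dy":0.008,"dz":0,"twist":0},{"dx":-0.0025,"dy":0.01,"dz":0,"twist":0},{"dx":-0.003,"dy":0.012,"dz":0,"twist":0},{"dx":-0.003,"dy":0.014,"dz":0,"twist":0},{"dx":-0.0035,"dy":0.016,"dz":0,"twist":0},{"dx":-0.0035,"dy":0.018,"dz":0,"twist":0},{"dx":-0.0035,"dy":0.018,"dz":0,"twist":0}]'

```text
t: 11.35
eef_pos: [0.4357, 0.1646, 0.1931]
ee_rot: [0.569, 1.57, -2.682]
force: [-1.0, 4.0, -10.3]
width: 0.0304
```

```bash
python3 -c "
from h import *
st();drift(11)"
```

```text
11.35 [0.4357 0.1646 0.1931] [ -1.    4.  -10.3] [1.35 0.62 0.19] 0.0304
left [4.23 0.37]
right [ 0.22 -1.5 ]
```

View pics/s11.png

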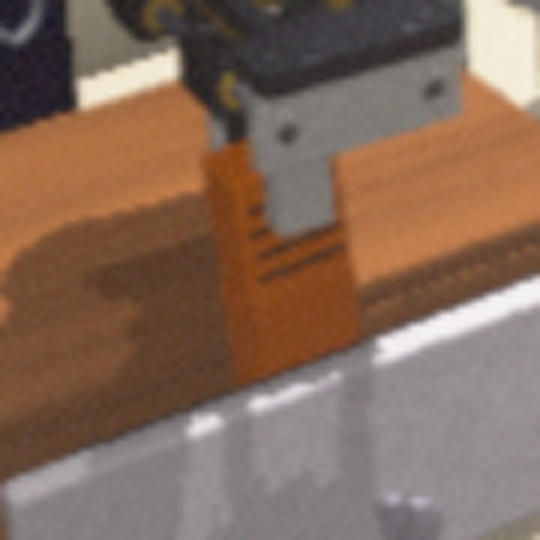

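Call:
jog_arm --motion '[{"dx":0.001,"dy":-0.0005,"dz":0,"twist":0},{"dx":0.002,"dy":-0.001,"dz":0,"twist":0},{"dx":0.002,"dy":-0.001,"dz":0,"twist":0}]'

```text
t: 11.65
eef_pos: [0.4347, 0.165, 0.1905]
ee_rot: [0.744, 1.567, -2.507]
force: [-6.7, 1.2, -6.7]
width: 0.0311
```

```bash
python3 -c "
from h import *
st();drift(12)
im=cv2.imread('pics/scene0.png');im2=arm.grab_frame('scene')[:,:,::-1]
cv2.imwrite('pics/s12f.png',np.hstack([cv2.resize(i[190:330,150:330],None,fx=2.2,fy=2.2,interpolation=cv2.INTER_CUBIC) for i in (im,im2)]))
"
```

```text
11.65 [0.4347 0.165  0.1905] [-6.7  1.2 -6.7] [0.49 2.6  0.25] 0.0311
left [ 3.91 -0.19]
right [ 3.62 -3.87]
```

View pics/s12f.png

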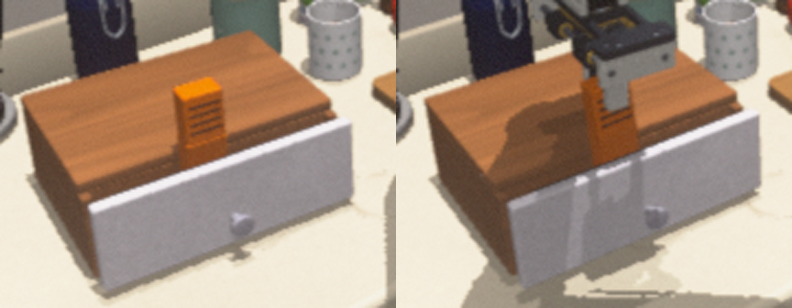

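Call:
jog_arm --motion '[{"dx":0.001,"dy":0,"dz":0.0005,"twist":0},{"dx":0.0015,"dy":0,"dz":0.001,"twist":0},{"dx":0.0015,"dy":0,"dz":0.001,"twist":0}]'

```text
t: 12.0
eef_pos: [0.4343, 0.1651, 0.1902]
ee_rot: [1.161, 1.569, -2.09]
force: [-7.7, -0.7, 0.2]
width: 0.0309
```

```bash
python3 -c "
from h import *
st();drift(13)
im2=arm.grab_frame('scene')[:,:,::-1]
cv2.imwrite('pics/s13f.png',cv2.resize(im2[200:320,155:315],None,fx=5,fy=5,interpolation=cv2.INTER_CUBIC))
im2=arm.grab_frame('top')[:,:,::-1]
cv2.imwrite('pics/t13f.png',cv2.resize(im2[140:265,155:305],None,fx=5,fy=5,interpolation=cv2.INTER_CUBIC)[:600])
"
```

```text
12.0 [0.4343 0.1651 0.1902] [-7.7 -0.7  0.2] [-0.09  2.92  0.25] 0.0309
left [4.27 0.87]
right [ 3.67 -3.56]
```

View pics/s13f.png

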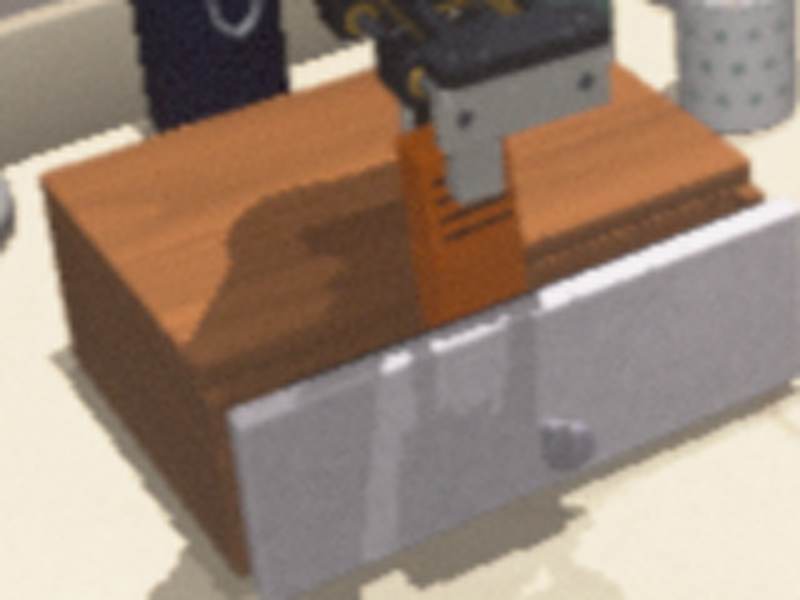

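View pics/t13f.png

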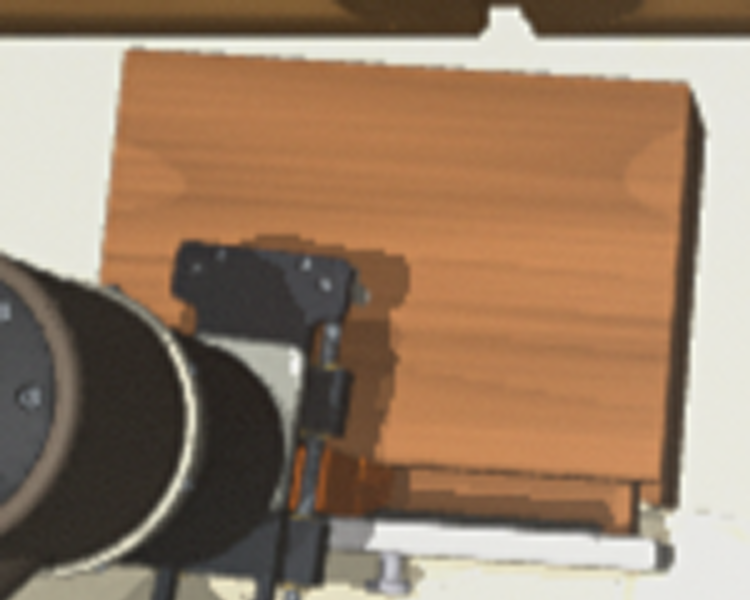

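Call:
jog_arm --motion '[{"dx":0,"dy":0,"dz":0.0005,"twist":-1},{"dx":0,"dy":0,"dz":0.001,"twist":-2},{"dx":0,"dy":0,"dz":0.0015,"twist":-3},{"dx":0,"dy":0,"dz":0.0015,"twist":-3}]'

```text
t: 12.48
eef_pos: [0.4336, 0.1659, 0.1899]
ee_rot: [2.157, 1.57, -1.041]
force: [-4.0, -1.3, -2.2]
width: 0.0301
```

```bash
python3 -c "
from h import *
st()
def T(u,v,z): return atz('top',(155+(u-2)/5,140+(v-2)/5),z)
def S(u,v,z): return atz('scene',(155+(u-2)/5,200+(v-2)/5),z)
print('top BL BR FR',T(125,48,.12),T(690,85,.12),T(660,481,.12))
print('old      ',T(115,38,.12),T(678,95,.12),T(628,490,.12))
print('knob',T(352,570,.045),T(392,572,.045),S(526,465,.045),S(568,443,.045))
"
```

```text
12.48 [0.4336 0.1659 0.1899] [-4.  -1.3 -2.2] [-0.41  1.32 -0.15] 0.0301
top BL BR FR [0.6615 0.2801 0.12  ] [ 0.6434 -0.0172  0.12  ] [ 0.4373 -0.0056  0.12  ]
old       [0.6668 0.2856 0.12  ] [ 0.6381 -0.011   0.12  ] [0.4326 0.0106 0.12  ]
knob [0.3916 0.1673 0.045 ] [0.3907 0.1455 0.045 ] [0.3862 0.1684 0.045 ] [0.3876 0.1441 0.045 ]
```

Call:
jog_arm --motion '[{"dx":0,"dy":0.0015,"dz":0.0005,"twist":0},{"dx":0,"dy":0.003,"dz":0.0005,"twist":0},{"dx":0,"dy":0.0045,"dz":0.0005,"twist":0},{"dx":0,"dy":0.006,"dz":0.0005,"twist":0},{"dx":-0.0005,"dy":0.0075,"dz":0.0005,"twist":0},{"dx":-0.0005,"dy":0.0075,"dz":0.0005,"twist":0}]'

```text
t: 12.98
eef_pos: [0.4335, 0.1604, 0.1907]
ee_rot: [-2.112, 1.567, 0.973]
force: [-3.1, 6.4, -4.0]
width: 0.0301
```

```bash
python3 -c "
from h import *
st();drift(14)"
```

```text
12.98 [0.4335 0.1604 0.1907] [-3.1  6.4 -4. ] [ 2.34  1.28 -0.11] 0.0301
left [4.49 0.65]
right [ 1.52 -4.99]
```

View pics/s14.png

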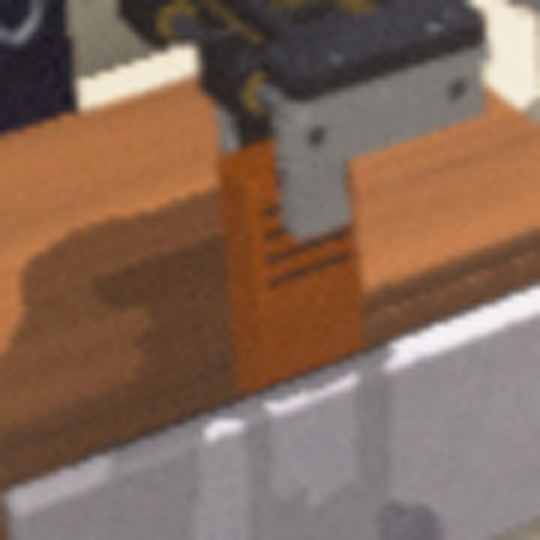

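```bash
cat >> h.py <<'E'
def dr2(tag,setref=False):
    im=arm.grab_frame('scene')[:,:,::-1].copy()
    if setref: cv2.imwrite('pics/ref.png',im)
    a=cv2.imread('pics/ref.png');g0=cv2.cvtColor(a,6);g1=cv2.cvtColor(im,6)
    for nm,(x0,y0,x1,y1) in dict(left=(160,228,206,312),right=(285,235,325,295),knob=(255,275,282,300)).items():
        p0=np.float32(g0[y0:y1,x0:x1]);p1=np.float32(g1[y0:y1,x0:x1])
        print(nm,np.round(cv2.phaseCorrelate(p0,p1,cv2.createHanningWindow(p0.shape[::-1],cv2.CV_32F))[0],2))
    cv2.imwrite(f'pics/s{tag}.png',cv2.resize(im[195:295,200:300],None,fx=5,fy=5,interpolation=cv2.INTER_CUBIC))
E
python3 -c "
from h import *
dr2('r',True)"
```

```text
left [0. 0.]
right [ 0. -0.]
knob [0.5 0.5]
```

Call:
jog_arm --motion '[{"dx":0,"dy":0.0015,"dz":0.0005,"twist":0},{"dx":0,"dy":0.003,"dz":0.0005,"twist":0},{"dx":0,"dy":0.0045,"dz":0.0005,"twist":0},{"dx":0,"dy":0.006,"dz":0.0005,"twist":0},{"dx":0,"dy":0.006,"dz":0.0005,"twist":0}]'

```text
t: 13.5
eef_pos: [0.4331, 0.1545, 0.1913]
ee_rot: [-2.261, 1.566, 0.823]
force: [-2.7, 5.8, -0.2]
width: 0.0304
```

```bash
python3 -c "
from h import *
st();dr2(15)"
```

```text
13.5 [0.4331 0.1545 0.1913] [-2.7  5.8 -0.2] [ 2.23  1.4  -0.1 ] 0.0304
left [0.16 0.27]
right [-0.03 -0.02]
knob [0.91 0.46]
```

View pics/s15.png

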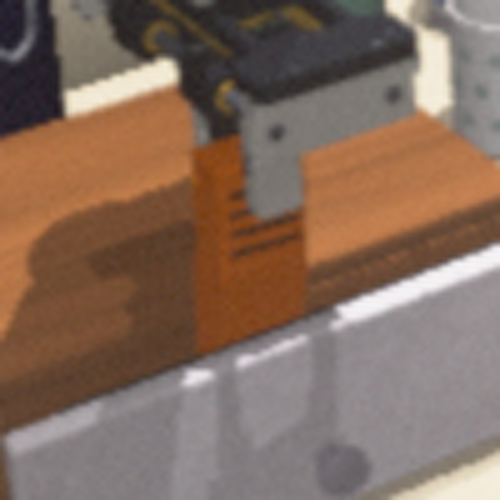

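Call:
jog_arm --motion '[{"dx":-0.0005,"dy":0.0015,"dz":0.0005,"twist":0},{"dx":-0.0005,"dy":0.003,"dz":0.0005,"twist":0},{"dx":-0.001,"dy":0.0045,"dz":0.0005,"twist":0},{"dx":-0.001,"dy":0.006,"dz":0.0005,"twist":0},{"dx":-0.001,"dy":0.006,"dz":0.0005,"twist":0}]'

```text
t: 13.97
eef_pos: [0.432, 0.1477, 0.192]
ee_rot: [-2.438, 1.568, 0.647]
force: [-2.7, 4.6, -0.0]
width: 0.0302
```

```bash
python3 -c "
from h import *
st();dr2(16)"
```

```text
13.97 [0.432  0.1477 0.192 ] [-2.7  4.6 -0. ] [1.7  0.92 0.05] 0.0302
left [0.18 0.26]
right [ 0.04 -0.1 ]
knob [0.57 0.51]
```

View pics/s16.png

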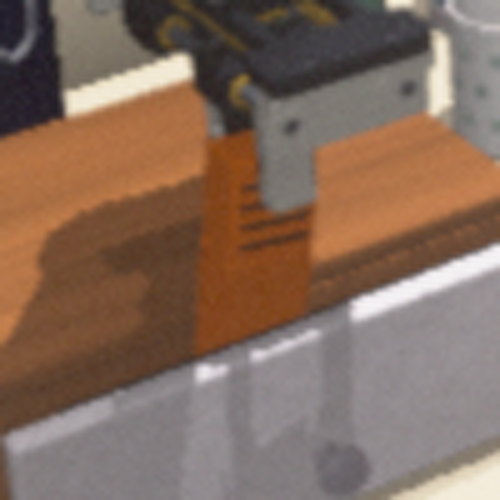

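Call:
jog_arm --motion '[{"dx":-0.0005,"dy":-0.002,"dz":0,"twist":0},{"dx":-0.001,"dy":-0.004,"dz":0,"twist":0},{"dx":-0.001,"dy":-0.006,"dz":0,"twist":0},{"dx":-0.0015,"dy":-0.008,"dz":0,"twist":0},{"dx":-0.0015,"dy":-0.01,"dz":0,"twist":0},{"dx":-0.0015,"dy":-0.01,"dz":0,"twist":0}]'

```text
t: 14.52
eef_pos: [0.4319, 0.1563, 0.1926]
ee_rot: [1.747, 1.569, -1.452]
force: [3.5, -3.9, -0.7]
width: 0.0294
```

```bash
python3 -c "
from h import *
st();dr2(17)"
```

```text
14.52 [0.4319 0.1563 0.1926] [ 3.5 -3.9 -0.7] [-1.57 -1.22  0.07] 0.0294
left [0.05 0.08]
right [ 0.08 -0.07]
knob [0.61 0.36]
```

Call:
jog_arm --motion '[{"dx":-0.0005,"dy":-0.002,"dz":-0.001,"twist":0},{"dx":-0.001,"dy":-0.004,"dz":-0.001,"twist":0},{"dx":-0.0015,"dy":-0.006,"dz":-0.001,"twist":0},{"dx":-0.002,"dy":-0.008,"dz":-0.001,"twist":0},{"dx":-0.002,"dy":-0.01,"dz":-0.001,"twist":0},{"dx":-0.002,"dy":-0.01,"dz":-0.001,"twist":0}]'

```text
t: 15.07
eef_pos: [0.4325, 0.1658, 0.194]
ee_rot: [1.046, 1.568, -2.153]
force: [1.6, -4.6, -2.2]
width: 0.0298
```

```bash
python3 -c "
from h import *
st();dr2(18)"
```

```text
15.07 [0.4325 0.1658 0.194 ] [ 1.6 -4.6 -2.2] [-1.83 -0.44 -0.02] 0.0298
left [-0.42 -0.35]
right [0.05 0.04]
knob [0.09 0.87]
```

View pics/s18.png

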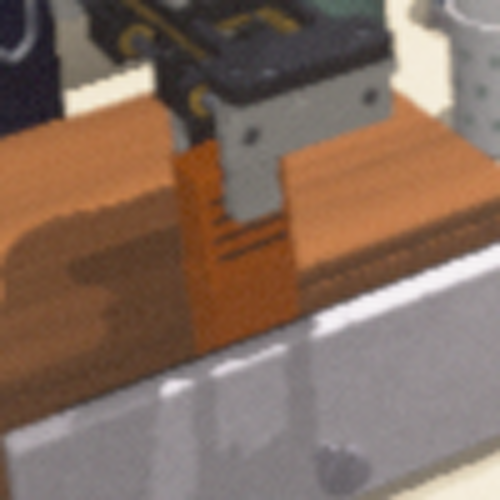

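Call:
jog_arm --motion '[{"dx":-0.0005,"dy":0.002,"dz":0,"twist":0},{"dx":-0.0005,"dy":0.004,"dz":0,"twist":0},{"dx":-0.001,"dy":0.006,"dz":0,"twist":0},{"dx":-0.001,"dy":0.008,"dz":0,"twist":0},{"dx":-0.0015,"dy":0.01,"dz":0,"twist":0},{"dx":-0.0015,"dy":0.01,"dz":0,"twist":0}]'

```text
t: 15.62
eef_pos: [0.4324, 0.1569, 0.1962]
ee_rot: [-1.564, 1.57, 1.52]
force: [-1.1, 3.8, -6.1]
width: 0.0298
```

Call:
jog_arm --motion '[{"dx":-0.0005,"dy":0.002,"dz":0,"twist":0},{"dx":-0.0005,"dy":0.004,"dz":0,"twist":0},{"dx":-0.001,"dy":0.006,"dz":0,"twist":0},{"dx":-0.001,"dy":0.008,"dz":0,"twist":0},{"dx":-0.001,"dy":0.01,"dz":0,"twist":0},{"dx":-0.001,"dy":0.01,"dz":0,"twist":0}]'

```text
t: 16.12
eef_pos: [0.4321, 0.1466, 0.1975]
ee_rot: [-2.814, 1.57, 0.271]
force: [-2.3, 3.3, 0.7]
width: 0.0298
```

```bash
python3 -c "
from h import *
st();dr2(19)"
```

```text
16.12 [0.4321 0.1466 0.1975] [-2.3  3.3  0.7] [1.19 1.21 0.07] 0.0298
left [0.24 0.42]
right [ 0.14 -0.03]
knob [0.7  0.32]
```

Call:
jog_arm --motion '[{"dx":-0.0005,"dy":-0.002,"dz":0,"twist":0},{"dx":-0.0005,"dy":-0.004,"dz":0,"twist":0},{"dx":-0.001,"dy":-0.006,"dz":0,"twist":0},{"dx":-0.001,"dy":-0.008,"dz":0,"twist":0},{"dx":-0.001,"dy":-0.01,"dz":-0.0005,"twist":0},{"dx":-0.001,"dy":-0.01,"dz":-0.0005,"twist":0}]'

```text
t: 16.67
eef_pos: [0.4326, 0.1566, 0.198]
ee_rot: [0.877, 1.569, -2.322]
force: [-3.8, -3.4, 2.8]
width: 0.0297
```

Call:
jog_arm --motion '[{"dx":-0.0005,"dy":-0.002,"dz":0,"twist":0},{"dx":-0.001,"dy":-0.004,"dz":0,"twist":0},{"dx":-0.0015,"dy":-0.006,"dz":0,"twist":0},{"dx":-0.002,"dy":-0.008,"dz":0,"twist":0},{"dx":-0.002,"dy":-0.01,"dz":0,"twist":0},{"dx":-0.002,"dy":-0.01,"dz":0,"twist":0}]'

```text
t: 17.17
eef_pos: [0.4333, 0.1671, 0.1998]
ee_rot: [0.21, 1.57, -2.989]
force: [-2.6, -2.3, -4.5]
width: 0.0303
```

```bash
python3 -c "
from h import *
st();dr2(20)"
```

```text
17.17 [0.4333 0.1671 0.1998] [-2.6 -2.3 -4.5] [-1.07  1.27  0.05] 0.0303
left [-0.23 -0.37]
right [0.02 0.05]
knob [0.36 0.79]
```

View pics/s20.png

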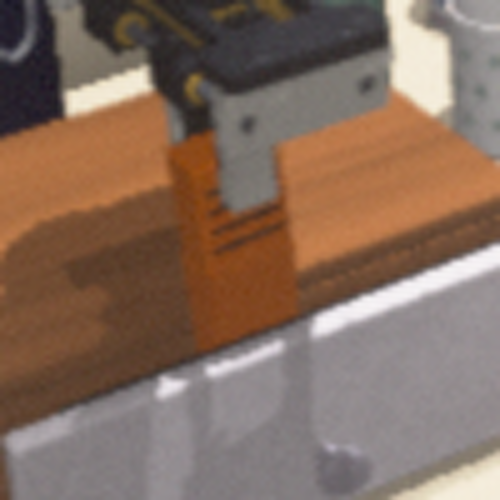

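Call:
jog_arm --motion '[{"dx":0.001,"dy":0,"dz":0,"twist":0},{"dx":0.001,"dy":0,"dz":0,"twist":0},{"dx":0.001,"dy":0,"dz":0,"twist":0}]' --gripper 0.04

```text
t: 17.47
eef_pos: [0.4348, 0.1679, 0.2001]
ee_rot: [-2.439, 1.567, 0.646]
force: [-0.8, -0.2, -0.4]
width: 0.0393
```

Call:
jog_arm --motion '[{"dx":0.004,"dy":0,"dz":0,"twist":0},{"dx":0.008,"dy":0,"dz":0,"twist":0},{"dx":0.008,"dy":0,"dz":0,"twist":0}]'

```text
t: 17.72
eef_pos: [0.4334, 0.1667, 0.1903]
ee_rot: [0.297, 1.57, -2.902]
force: [-0.9, 0.5, 0.8]
width: 0.04
```

Call:
jog_arm --motion '[{"dx":0,"dy":0,"dz":0,"twist":0},{"dx":0,"dy":0,"dz":0,"twist":0},{"dx":0,"dy":0,"dz":0,"twist":0},{"dx":0,"dy":0,"dz":0,"twist":0}]' --gripper 0.0 --newtons 13

```text
t: 18.05
eef_pos: [0.4333, 0.1668, 0.1911]
ee_rot: [-0.11, 1.57, 2.974]
force: [-3.5, 0.8, 2.2]
width: 0.0301
```

Call:
jog_arm --motion '[{"dx":-0.0005,"dy":0.002,"dz":0,"twist":0},{"dx":-0.0005,"dy":0.004,"dz":0,"twist":0},{"dx":-0.001,"dy":0.006,"dz":0,"twist":0},{"dx":-0.001,"dy":0.008,"dz":0,"twist":0},{"dx":-0.001,"dy":0.01,"dz":0,"twist":0},{"dx":-0.001,"dy":0.01,"dz":0,"twist":0}]'

```text
t: 18.55
eef_pos: [0.4327, 0.1576, 0.192]
ee_rot: [-1.433, 1.569, 1.651]
force: [-4.2, 4.7, 0.0]
width: 0.0299
```

```bash
python3 -c "
from h import *
st();dr2(21)"
```

```text
18.55 [0.4327 0.1576 0.192 ] [-4.2  4.7  0. ] [ 2.12  1.78 -0.08] 0.0299
left [0.05 0.05]
right [ 0.05 -0.06]
knob [0.67 0.19]
```

View pics/s21.png

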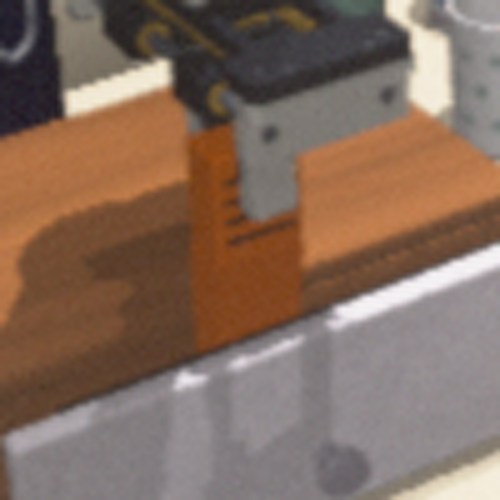

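Call:
jog_arm --motion '[{"dx":-0.0005,"dy":0.002,"dz":0.0005,"twist":0},{"dx":-0.001,"dy":0.004,"dz":0.001,"twist":0},{"dx":-0.0015,"dy":0.006,"dz":0.001,"twist":0},{"dx":-0.002,"dy":0.008,"dz":0.001,"twist":0},{"dx":-0.002,"dy":0.01,"dz":0.001,"twist":0},{"dx":-0.002,"dy":0.01,"dz":0.001,"twist":0}]'

```text
t: 19.1
eef_pos: [0.4315, 0.1466, 0.1941]
ee_rot: [-2.471, 1.57, 0.613]
force: [1.2, 3.3, -4.3]
width: 0.0298
```

Call:
jog_arm --motion '[{"dx":-0.0005,"dy":-0.002,"dz":0,"twist":0},{"dx":-0.0005,"dy":-0.004,"dz":0,"twist":0},{"dx":-0.001,"dy":-0.006,"dz":0,"twist":0},{"dx":-0.001,"dy":-0.008,"dz":0,"twist":0},{"dx":-0.001,"dy":-0.01,"dz":0,"twist":0},{"dx":-0.001,"dy":-0.01,"dz":0,"twist":0}]'

```text
t: 19.6
eef_pos: [0.4319, 0.1566, 0.1951]
ee_rot: [1.248, 1.57, -1.951]
force: [1.0, -2.9, -2.4]
width: 0.0301
```

Call:
jog_arm --motion '[{"dx":-0.0005,"dy":-0.002,"dz":0,"twist":0},{"dx":-0.0005,"dy":-0.004,"dz":0,"twist":0},{"dx":-0.001,"dy":-0.006,"dz":0,"twist":0},{"dx":-0.001,"dy":-0.008,"dz":0,"twist":0},{"dx":-0.0015,"dy":-0.01,"dz":0,"twist":0},{"dx":-0.0015,"dy":-0.01,"dz":0,"twist":0}]'

```text
t: 20.1
eef_pos: [0.4325, 0.1672, 0.1966]
ee_rot: [-0.874, 1.571, 2.21]
force: [1.2, -2.5, -1.9]
width: 0.0303
```

```bash
python3 -c "
from h import *
st();dr2(22)"
```

```text
20.1 [0.4325 0.1672 0.1966] [ 1.2 -2.5 -1.9] [-1.2  -0.08 -0.01] 0.0303
left [-0.38 -0.42]
right [ 0.04 -0.08]
knob [0.3  0.74]
```

View pics/s22.png

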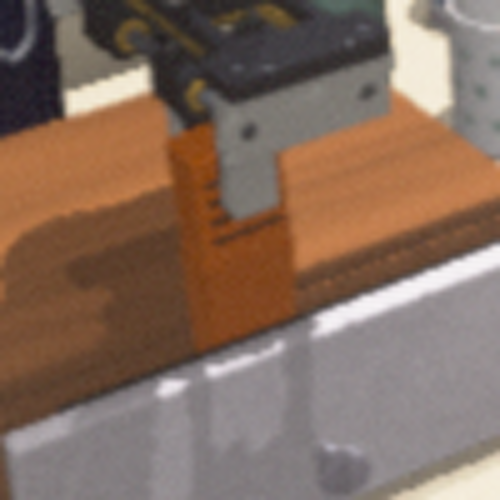

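Call:
jog_arm --motion '[{"dx":-0.0005,"dy":0.002,"dz":0,"twist":0},{"dx":-0.0005,"dy":0.004,"dz":0,"twist":0},{"dx":-0.001,"dy":0.006,"dz":0,"twist":0},{"dx":-0.001,"dy":0.008,"dz":0,"twist":0},{"dx":-0.0015,"dy":0.01,"dz":0,"twist":0},{"dx":-0.0015,"dy":0.01,"dz":0,"twist":0}]'

```text
t: 20.65
eef_pos: [0.4321, 0.1568, 0.1983]
ee_rot: [-2.171, 1.57, 0.913]
force: [-1.4, 3.3, -2.5]
width: 0.0301
```

Call:
jog_arm --motion '[{"dx":-0.0005,"dy":0.002,"dz":0,"twist":0},{"dx":-0.001,"dy":0.004,"dz":0,"twist":0},{"dx":-0.0015,"dy":0.006,"dz":0,"twist":0},{"dx":-0.002,"dy":0.008,"dz":0,"twist":0},{"dx":-0.002,"dy":0.01,"dz":0,"twist":0},{"dx":-0.002,"dy":0.01,"dz":0,"twist":0}]'

```text
t: 21.15
eef_pos: [0.4315, 0.1465, 0.2003]
ee_rot: [2.974, 1.571, -0.225]
force: [0.1, 2.2, -2.2]
width: 0.03
```

Call:
jog_arm --motion '[{"dx":-0.0005,"dy":-0.002,"dz":0,"twist":0},{"dx":-0.0005,"dy":-0.004,"dz":0,"twist":0},{"dx":-0.001,"dy":-0.006,"dz":0,"twist":0},{"dx":-0.001,"dy":-0.008,"dz":0,"twist":0},{"dx":-0.0015,"dy":-0.01,"dz":0,"twist":0},{"dx":-0.0015,"dy":-0.01,"dz":0,"twist":0}]'

```text
t: 21.65
eef_pos: [0.4319, 0.1569, 0.2014]
ee_rot: [0.913, 1.57, -2.286]
force: [1.1, -2.3, -4.1]
width: 0.0301
```

Call:
jog_arm --motion '[{"dx":-0.0005,"dy":-0.002,"dz":0,"twist":0},{"dx":-0.0005,"dy":-0.004,"dz":0,"twist":0},{"dx":-0.001,"dy":-0.006,"dz":0,"twist":0},{"dx":-0.0015,"dy":-0.008,"dz":0,"twist":0},{"dx":-0.002,"dy":-0.01,"dz":0,"twist":0},{"dx":-0.002,"dy":-0.01,"dz":0,"twist":0}]'

```text
t: 22.15
eef_pos: [0.4326, 0.1673, 0.2037]
ee_rot: [-1.36, 1.571, 1.724]
force: [0.1, -1.6, -1.5]
width: 0.0299
```

```bash
python3 -c "
from h import *
st();dr2(23)"
```

```text
22.15 [0.4326 0.1673 0.2037] [ 0.1 -1.6 -1.5] [-0.82  0.23  0.  ] 0.0299
left [-0.28 -0.39]
right [-0.05 -0.05]
knob [0.5  0.82]
```

View pics/s23.png

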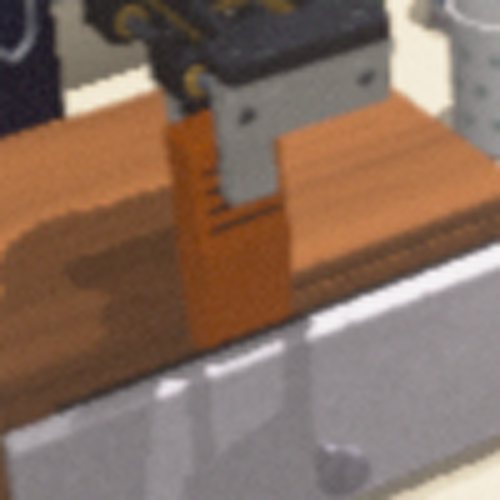

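Every stroke is easier than the last, and the box is still. I'll continue.

Call:
jog_arm --motion '[{"dx":-0.0005,"dy":0.002,"dz":0,"twist":0},{"dx":-0.001,"dy":0.004,"dz":0,"twist":0},{"dx":-0.0015,"dy":0.006,"dz":0,"twist":0},{"dx":-0.002,"dy":0.008,"dz":0,"twist":0},{"dx":-0.002,"dy":0.01,"dz":0,"twist":0},{"dx":-0.002,"dy":0.01,"dz":0,"twist":0}]'

```text
t: 22.7
eef_pos: [0.4321, 0.1566, 0.2059]
ee_rot: [-2.627, 1.57, 0.457]
force: [-1.5, 1.4, -0.7]
width: 0.0299
```

Call:
jog_arm --motion '[{"dx":-0.0005,"dy":0.002,"dz":0,"twist":0},{"dx":-0.001,"dy":0.004,"dz":0,"twist":0},{"dx":-0.0015,"dy":0.006,"dz":0,"twist":0},{"dx":-0.002,"dy":0.008,"dz":0,"twist":0},{"dx":-0.002,"dy":0.01,"dz":0,"twist":0},{"dx":-0.002,"dy":0.01,"dz":0,"twist":0}]'

```text
t: 23.2
eef_pos: [0.4314, 0.1464, 0.2076]
ee_rot: [1.395, 1.571, -1.805]
force: [-0.3, 0.9, -0.7]
width: 0.0301
```

Call:
jog_arm --motion '[{"dx":-0.0005,"dy":-0.002,"dz":0,"twist":0},{"dx":-0.001,"dy":-0.004,"dz":0,"twist":0},{"dx":-0.0015,"dy":-0.006,"dz":0,"twist":0},{"dx":-0.002,"dy":-0.008,"dz":0,"twist":0},{"dx":-0.002,"dy":-0.01,"dz":0,"twist":0},{"dx":-0.002,"dy":-0.01,"dz":0,"twist":0}]'

```text
t: 23.7
eef_pos: [0.4321, 0.1573, 0.2096]
ee_rot: [-2.362, 1.571, 0.723]
force: [0.5, 0.4, -1.4]
width: 0.0298
```

Call:
jog_arm --motion '[{"dx":-0.0005,"dy":-0.002,"dz":0,"twist":0},{"dx":-0.001,"dy":-0.004,"dz":0,"twist":0},{"dx":-0.0015,"dy":-0.006,"dz":0,"twist":0},{"dx":-0.002,"dy":-0.008,"dz":0,"twist":0},{"dx":-0.0025,"dy":-0.01,"dz":0,"twist":0},{"dx":-0.0025,"dy":-0.01,"dz":0,"twist":0}]'

```text
t: 24.2
eef_pos: [0.4327, 0.1672, 0.2122]
ee_rot: [-2.157, 1.571, 0.928]
force: [0.7, 0.0, -0.2]
width: 0.0298
```

```bash
python3 -c "
from h import *
st();dr2(24)"
```

```text
24.2 [0.4327 0.1672 0.2122] [ 0.7  0.  -0.2] [ 0.06  0.09 -0.05] 0.0298
left [-0.13 -0.27]
right [ 0.13 -0.04]
knob [0.6  0.77]
```

View pics/s24.png

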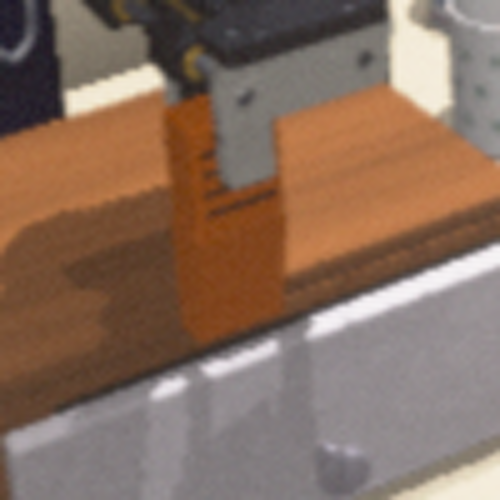

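The force is near zero and the wedge looks free. I'll firm the grip, centre it and lift slowly.

Call:
jog_arm --motion '[{"dx":-0.001,"dy":0.002,"dz":0,"twist":0},{"dx":-0.002,"dy":0.004,"dz":0,"twist":0},{"dx":-0.003,"dy":0.006,"dz":0,"twist":0},{"dx":-0.004,"dy":0.008,"dz":0,"twist":0},{"dx":-0.006,"dy":0.01,"dz":0,"twist":0},{"dx":-0.007,"dy":0.01,"dz":0,"twist":0}]' --newtons 25 --gripper 0.0

```text
t: 24.75
eef_pos: [0.432, 0.1564, 0.2194]
ee_rot: [-2.644, 1.571, 0.44]
force: [-0.1, -0.9, -0.3]
width: 0.0299
```

Call:
jog_arm --motion '[{"dx":-0.002,"dy":0,"dz":0,"twist":0},{"dx":-0.004,"dy":0,"dz":0,"twist":0},{"dx":-0.006,"dy":0,"dz":0,"twist":0},{"dx":-0.009,"dy":0,"dz":0,"twist":0},{"dx":-0.012,"dy":0,"dz":0,"twist":0},{"dx":-0.015,"dy":0,"dz":0,"twist":0}]'

```text
t: 25.25
eef_pos: [0.432, 0.1569, 0.2344]
ee_rot: [-2.55, 1.571, 0.535]
force: [-0.2, 0.3, -1.6]
width: 0.0297
```

```bash
python3 -c "
from h import *
st();dr2(25)"
```

```text
25.25 [0.432  0.1569 0.2344] [-0.2  0.3 -1.6] [ 0.04  0.12 -0.03] 0.0297
left [-0.4  -0.37]
right [0.1  0.04]
knob [0.23 0.36]
```

View pics/s25.png

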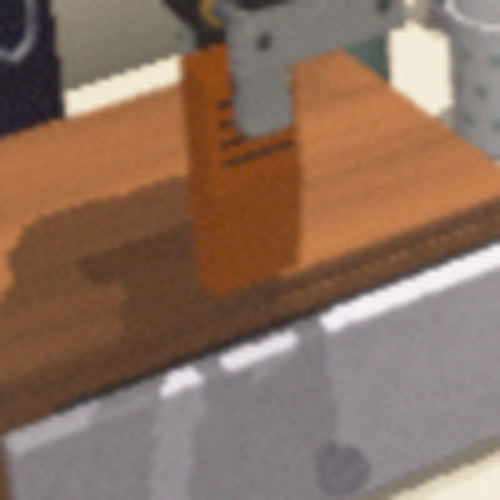

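Call:
jog_arm --motion '[{"dx":-0.015,"dy":0,"dz":0,"twist":0},{"dx":-0.03,"dy":0,"dz":0,"twist":0},{"dx":-0.045,"dy":0.01,"dz":0,"twist":0},{"dx":-0.05,"dy":0.03,"dz":0,"twist":0},{"dx":-0.05,"dy":0.06,"dz":0,"twist":0},{"dx":-0.05,"dy":0.09,"dz":0,"twist":0},{"dx":-0.05,"dy":0.12,"dz":0,"twist":0},{"dx":-0.05,"dy":0.15,"dz":0,"twist":0},{"dx":-0.05,"dy":0.18,"dz":0,"twist":0},{"dx":-0.05,"dy":0.21,"dz":-0.003,"twist":0},{"dx":-0.045,"dy":0.24,"dz":-0.006,"twist":0},{"dx":-0.03,"dy":0.27,"dz":-0.009,"twist":0},{"dx":-0.01,"dy":0.3,"dz":-0.01,"twist":0},{"dx":0.01,"dy":0.33,"dz":-0.01,"twist":0},{"dx":0.03,"dy":0.345,"dz":-0.01,"twist":0},{"dx":0.05,"dy":0.35,"dz":-0.01,"twist":0},{"dx":0.06,"dy":0.35,"dz":-0.01,"twist":0},{"dx":0.06,"dy":0.35,"dz":-0.01,"twist":0},{"dx":0.06,"dy":0.35,"dz":-0.01,"twist":0}]'

```text
t: 26.88
eef_pos: [0.4221, -0.1929, 0.1744]
ee_rot: [0.523, 1.57, -2.675]
force: [0.6, 0.1, -1.1]
width: 0.0299
```

```bash
python3 -c "
from h import *
st();print(R(arm.get_state()['ee_rot']).round(3))
for n in ['scene','top']:
    im=arm.grab_frame(n)[:,:,::-1];cv2.imwrite(f'pics/{n}26.png',im)
p=arm.get_state()['eef_pos'];print([proj('scene',p+np.array([0,0,d])) for d in (.019,-.099)])
"
```

```text
26.88 [ 0.4221 -0.1929  0.1744] [ 0.6  0.1 -1.1] [0.06 0.07 0.05] 0.0299
[[-0.001 -0.057 -0.998]
 [-0.    -0.998  0.057]
 [-1.     0.     0.001]]
[array([363.2314834 , 186.33777737]), array([362.11587899, 224.82855575])]
```

View pics/scene26.png

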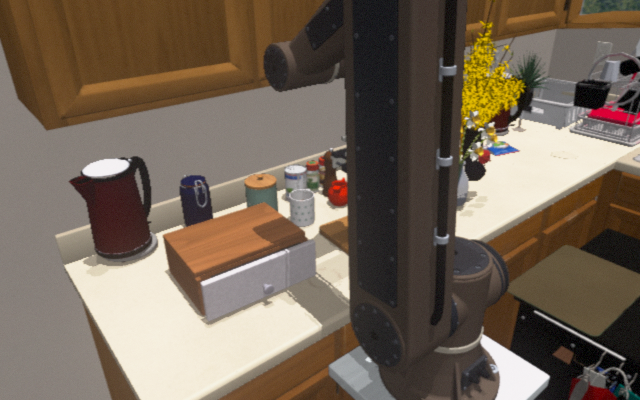

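View pics/top26.png

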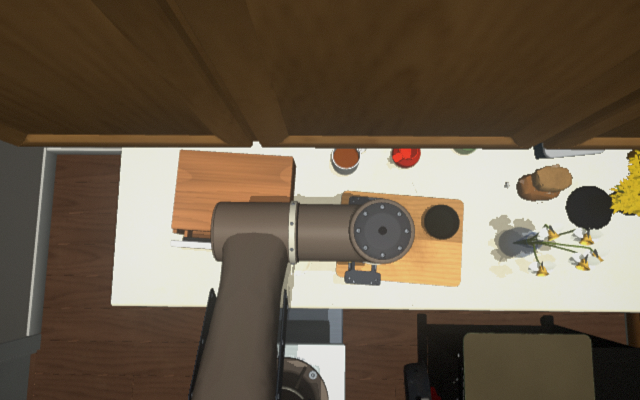

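Call:
jog_arm --motion '[{"dx":0.012,"dy":0,"dz":0,"twist":0},{"dx":0.024,"dy":0,"dz":0,"twist":0},{"dx":0.034,"dy":0,"dz":0,"twist":0},{"dx":0.042,"dy":0,"dz":0,"twist":0},{"dx":0.045,"dy":0,"dz":0,"twist":0},{"dx":0.045,"dy":0,"dz":0,"twist":0}]'

```text
t: 27.48
eef_pos: [0.4222, -0.1928, 0.1292]
ee_rot: [2.208, 1.571, -0.99]
force: [-0.2, -0.3, -0.8]
width: 0.0301
```

Call:
jog_arm --motion '[{"dx":0.002,"dy":0,"dz":0,"twist":0},{"dx":0.004,"dy":0,"dz":0,"twist":0},{"dx":0.005,"dy":0,"dz":0,"twist":0},{"dx":0.005,"dy":0,"dz":0,"twist":0}]'

```text
t: 27.82
eef_pos: [0.422, -0.1931, 0.1241]
ee_rot: [-2.863, 1.571, 0.222]
force: [-0.9, 1.0, -1.9]
width: 0.03
```

```bash
python3 -c "
from h import *
st()
im=arm.grab_frame('wrist')[:,:,::-1];cv2.imwrite(f'pics/w27.png',im)
"
```

```text
27.82 [ 0.422  -0.1931  0.1241] [-0.9  1.  -1.9] [0.01 0.08 0.03] 0.03
```

View pics/w27.png

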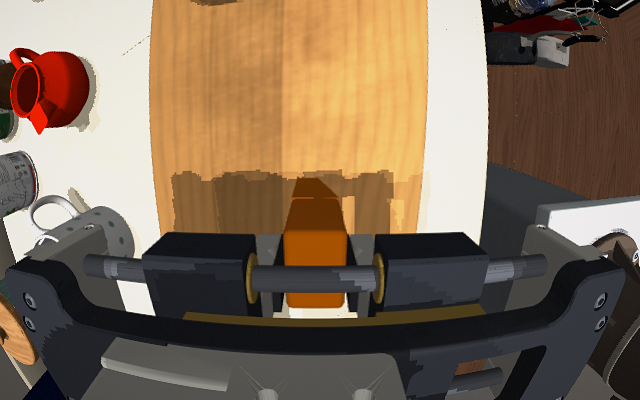

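Call:
jog_arm --motion '[{"dx":0.0015,"dy":0,"dz":0,"twist":0},{"dx":0.003,"dy":0,"dz":0,"twist":0},{"dx":0.003,"dy":0,"dz":0,"twist":0}]'

```text
t: 28.12
eef_pos: [0.4224, -0.1934, 0.1228]
ee_rot: [2.477, 1.57, -0.721]
force: [-5.3, 3.8, 18.5]
width: 0.0298
```

Call:
jog_arm --motion '[{"dx":0.001,"dy":0,"dz":0,"twist":0},{"dx":0.002,"dy":0,"dz":0,"twist":0},{"dx":0.002,"dy":0,"dz":0,"twist":0}]'

```text
t: 28.37
eef_pos: [0.423, -0.1937, 0.1226]
ee_rot: [2.526, 1.568, -0.671]
force: [-9.3, 6.4, 36.2]
width: 0.0299
```

Call:
jog_arm --motion '[{"dx":-0.002,"dy":0,"dz":0,"twist":0},{"dx":-0.004,"dy":0,"dz":0,"twist":0},{"dx":-0.004,"dy":0,"dz":0,"twist":0}]' --gripper 0.0 --newtons 8

```text
t: 28.62
eef_pos: [0.4222, -0.1932, 0.1234]
ee_rot: [-3.119, 1.57, -0.035]
force: [-0.1, 0.9, -0.6]
width: 0.03
```

Call:
jog_arm --motion '[{"dx":-0.0005,"dy":0.005,"dz":0,"twist":0},{"dx":-0.0008,"dy":0.01,"dz":0,"twist":0},{"dx":-0.0012,"dy":0.015,"dz":0,"twist":0},{"dx":-0.0015,"dy":0.02,"dz":0,"twist":0},{"dx":-0.0012,"dy":0.025,"dz":0,"twist":0},{"dx":-0.001,"dy":0.03,"dz":0,"twist":0},{"dx":-0.001,"dy":0.03,"dz":0,"twist":0}]'

```text
t: 29.2
eef_pos: [0.4201, -0.224, 0.1239]
ee_rot: [0.146, 1.57, -3.053]
force: [-0.2, 0.1, -1.2]
width: 0.03
```

```bash
python3 -c "
from h import *
st()
im=arm.grab_frame('wrist')[:,:,::-1];cv2.imwrite(f'pics/w28.png',im)
"
```

```text
29.2 [ 0.4201 -0.224   0.1239] [-0.2  0.1 -1.2] [-0.03  0.15  0.  ] 0.03
```

View pics/w28.png

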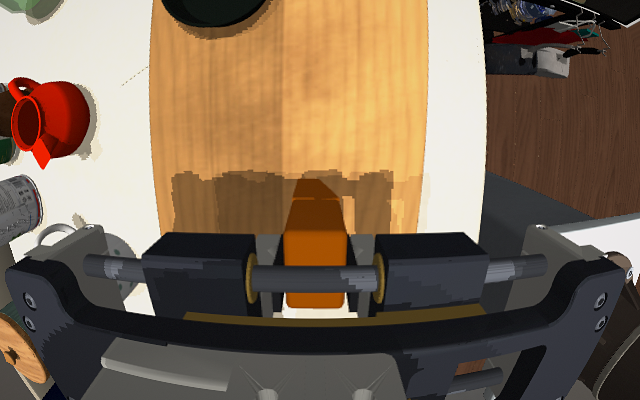

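Call:
jog_arm --motion '[{"dx":-0.002,"dy":-0.015,"dz":0,"twist":0},{"dx":-0.002,"dy":-0.03,"dz":0,"twist":0},{"dx":-0.001,"dy":-0.035,"dz":0,"twist":0},{"dx":0.0015,"dy":-0.035,"dz":0,"twist":0},{"dx":0.0015,"dy":-0.035,"dz":0,"twist":0}]'

```text
t: 29.67
eef_pos: [0.4224, -0.188, 0.1225]
ee_rot: [2.222, 1.571, -0.976]
force: [0.2, -0.6, -0.2]
width: 0.0302
```

Call:
jog_arm --motion '[{"dx":0,"dy":0.002,"dz":0,"twist":0},{"dx":0,"dy":0.005,"dz":0,"twist":0},{"dx":-0.0005,"dy":0.008,"dz":0,"twist":0},{"dx":-0.001,"dy":0.011,"dz":0,"twist":0},{"dx":-0.001,"dy":0.011,"dz":0,"twist":0}]'

```text
t: 30.08
eef_pos: [0.4216, -0.2, 0.1236]
ee_rot: [1.782, 1.57, -1.418]
force: [-0.3, -0.4, 0.8]
width: 0.0297
```

```bash
python3 -c "
from h import *
st()
im=arm.grab_frame('wrist')[:,:,::-1];cv2.imwrite(f'pics/w29.png',im)
"
```

```text
30.08 [ 0.4216 -0.2     0.1236] [-0.3 -0.4  0.8] [-0.36  0.26 -0.04] 0.0297
```

View pics/w29.png

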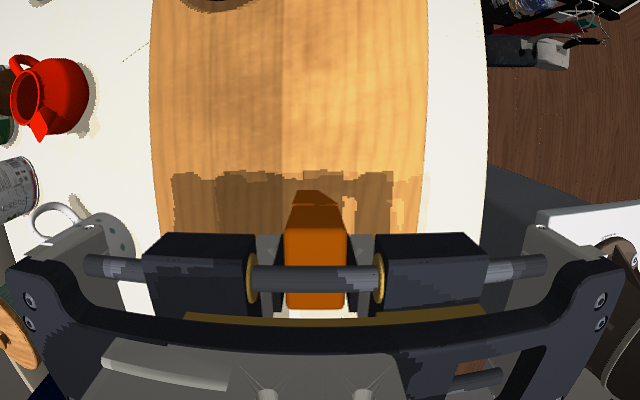

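Call:
jog_arm --motion '[{"dx":0.001,"dy":0.005,"dz":0,"twist":0},{"dx":0.001,"dy":0.01,"dz":0,"twist":0},{"dx":0.0012,"dy":0.015,"dz":0,"twist":0},{"dx":0.0015,"dy":0.02,"dz":0,"twist":0},{"dx":0.002,"dy":0.025,"dz":0,"twist":0},{"dx":0.003,"dy":0.03,"dz":0,"twist":0},{"dx":0.003,"dy":0.03,"dz":0,"twist":0}]'

```text
t: 30.72
eef_pos: [0.42, -0.23, 0.1206]
ee_rot: [1.664, 1.57, -1.535]
force: [-1.2, -1.1, 5.2]
width: 0.0299
```

```bash
python3 -c "
from h import *
st()
im=arm.grab_frame('wrist')[:,:,::-1];cv2.imwrite(f'pics/w30.png',im)
"
```

```text
30.72 [ 0.42   -0.23    0.1206] [-1.2 -1.1  5.2] [-0.25  0.56  0.01] 0.0299
```

View pics/w30.png

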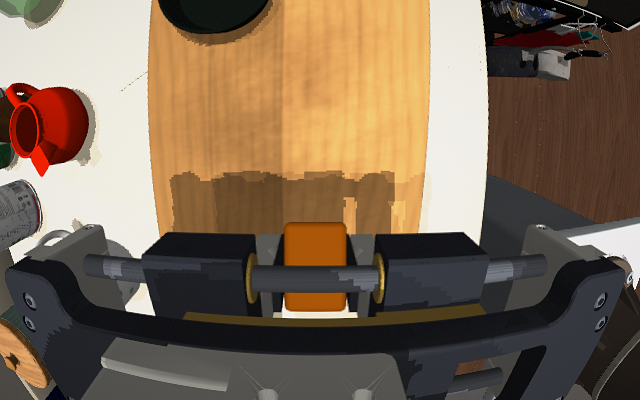

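Call:
jog_arm --motion '[{"dx":0.001,"dy":0.006,"dz":0,"twist":0},{"dx":0.002,"dy":0.012,"dz":0,"twist":0},{"dx":0.004,"dy":0.019,"dz":0,"twist":0},{"dx":0.006,"dy":0.025,"dz":0,"twist":0},{"dx":0.009,"dy":0.031,"dz":0,"twist":0},{"dx":0.012,"dy":0.037,"dz":0,"twist":0},{"dx":0.015,"dy":0.042,"dz":0,"twist":0},{"dx":0.019,"dy":0.048,"dz":0,"twist":0},{"dx":0.022,"dy":0.053,"dz":0,"twist":0},{"dx":0.022,"dy":0.053,"dz":0,"twist":0}]'

```text
t: 31.6
eef_pos: [0.4166, -0.2828, 0.0977]
ee_rot: [0.023, 1.57, 3.107]
force: [0.3, -0.2, -1.1]
width: 0.0299
```

```bash
python3 -c "
from h import *
st()
im=arm.grab_frame('wrist')[:,:,::-1];cv2.imwrite(f'pics/w31.png',im)
"
```

```text
31.6 [ 0.4166 -0.2828  0.0977] [ 0.3 -0.2 -1.1] [-0.07  0.15  0.02] 0.0299
```

View pics/w31.png

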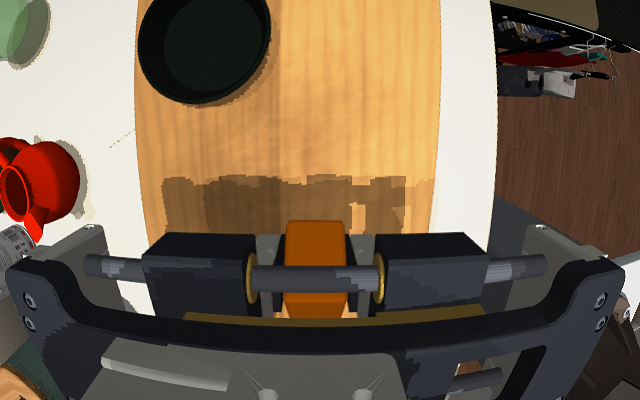

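Call:
jog_arm --motion '[{"dx":0.004,"dy":0.003,"dz":0,"twist":0},{"dx":0.008,"dy":0.006,"dz":0,"twist":0},{"dx":0.013,"dy":0.01,"dz":0,"twist":0},{"dx":0.018,"dy":0.014,"dz":0,"twist":0},{"dx":0.023,"dy":0.017,"dz":0,"twist":0},{"dx":0.028,"dy":0.02,"dz":0,"twist":0},{"dx":0.028,"dy":0.02,"dz":0,"twist":0}]'

```text
t: 32.23
eef_pos: [0.4157, -0.3028, 0.07]
ee_rot: [1.266, 1.57, -1.933]
force: [0.6, -2.1, 1.0]
width: 0.03
```

```bash
python3 -c "
from h import *
st()
im=arm.grab_frame('wrist')[:,:,::-1];cv2.imwrite(f'pics/w32.png',im)
im=arm.grab_frame('scene')[:,:,::-1];cv2.imwrite(f'pics/s32.png',im)
"
```

```text
32.23 [ 0.4157 -0.3028  0.07  ] [ 0.6 -2.1  1. ] [-0.48  0.15 -0.01] 0.03
```

View pics/w32.png

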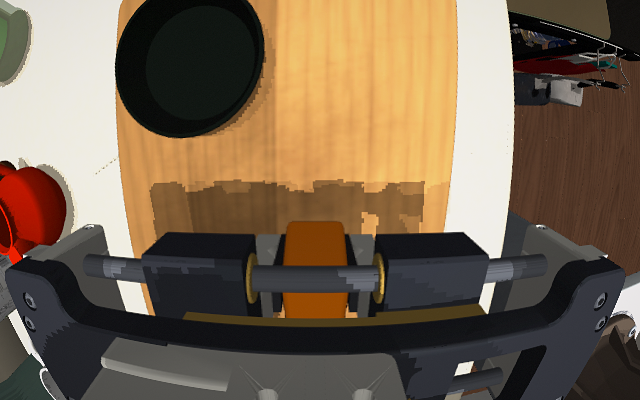

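View pics/s32.png

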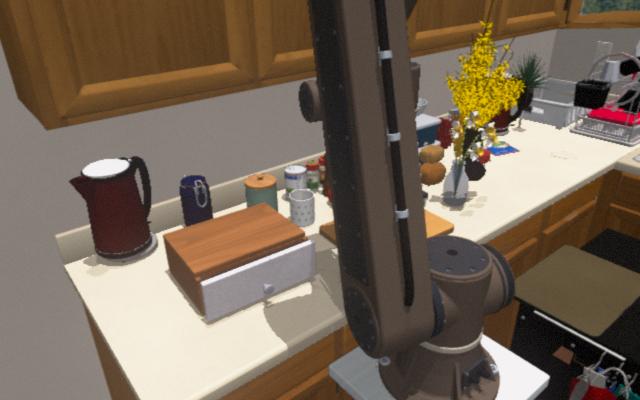

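Call:
jog_arm --motion '[{"dx":0.004,"dy":0.003,"dz":0,"twist":0},{"dx":0.008,"dy":0.005,"dz":0,"twist":0},{"dx":0.012,"dy":0.008,"dz":0,"twist":0},{"dx":0.016,"dy":0.01,"dz":0,"twist":0},{"dx":0.019,"dy":0.011,"dz":0,"twist":0},{"dx":0.022,"dy":0.012,"dz":0,"twist":0},{"dx":0.022,"dy":0.012,"dz":0,"twist":0}]'

```text
t: 32.92
eef_pos: [0.415, -0.3142, 0.0479]
ee_rot: [0.13, 1.57, -3.069]
force: [0.5, 0.1, -1.3]
width: 0.0303
```

Call:
jog_arm --motion '[{"dx":0.002,"dy":0.001,"dz":0,"twist":0},{"dx":0.004,"dy":0.002,"dz":0,"twist":0},{"dx":0.006,"dy":0.003,"dz":0,"twist":0},{"dx":0.008,"dy":0.003,"dz":0,"twist":0},{"dx":0.008,"dy":0.003,"dz":0,"twist":0}]'

```text
t: 33.33
eef_pos: [0.4149, -0.3172, 0.0404]
ee_rot: [1.435, 1.57, -1.764]
force: [0.3, -0.2, -0.3]
width: 0.0301
```

```bash
python3 -c "
from h import *
st()
im=arm.grab_frame('wrist')[:,:,::-1];cv2.imwrite(f'pics/w33.png',im)
"
```

```text
33.33 [ 0.4149 -0.3172  0.0404] [ 0.3 -0.2 -0.3] [-0.21  0.07  0.05] 0.0301
```

View pics/w33.png

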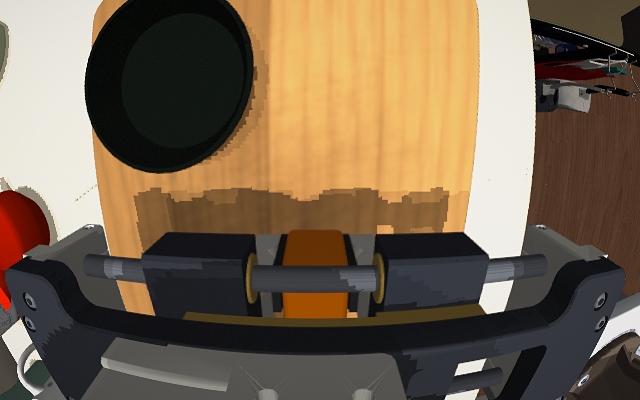

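Call:
jog_arm --motion '[{"dx":0.001,"dy":0.0,"dz":0,"twist":0},{"dx":0.002,"dy":0.0,"dz":0,"twist":0},{"dx":0.003,"dy":0.0,"dz":0,"twist":0},{"dx":0.003,"dy":0.0,"dz":0,"twist":0}]'

```text
t: 33.72
eef_pos: [0.415, -0.3171, 0.0376]
ee_rot: [2.587, 1.57, -0.612]
force: [-1.0, -1.9, 1.1]
width: 0.03
```

Call:
jog_arm --motion '[{"dx":0.0005,"dy":0.0,"dz":0,"twist":0},{"dx":0.0015,"dy":0.0,"dz":0,"twist":0},{"dx":0.0015,"dy":0.0,"dz":0,"twist":0}]'

```text
t: 33.97
eef_pos: [0.415, -0.317, 0.036]
ee_rot: [2.849, 1.571, -0.35]
force: [0.4, -2.7, 1.6]
width: 0.0301
```

Call:
jog_arm --motion '[{"dx":0,"dy":0,"dz":0,"twist":0},{"dx":0,"dy":0,"dz":0,"twist":0},{"dx":0,"dy":0,"dz":0,"twist":0},{"dx":0,"dy":0,"dz":0,"twist":0}]' --gripper 0.055

```text
t: 34.3
eef_pos: [0.4148, -0.3167, 0.0359]
ee_rot: [-0.619, 1.57, 2.465]
force: [-0.1, 1.2, 0.3]
width: 0.051
```

Call:
jog_arm --motion '[{"dx":-0.01,"dy":0,"dz":0,"twist":0},{"dx":-0.03,"dy":0,"dz":0,"twist":0},{"dx":-0.06,"dy":0,"dz":0,"twist":0},{"dx":-0.09,"dy":0,"dz":0,"twist":0},{"dx":-0.13,"dy":0,"dz":0,"twist":0},{"dx":-0.16,"dy":-0.02,"dz":0,"twist":0},{"dx":-0.17,"dy":-0.05,"dz":0,"twist":0},{"dx":-0.17,"dy":-0.08,"dz":0,"twist":0},{"dx":-0.17,"dy":-0.11,"dz":0,"twist":0},{"dx":-0.17,"dy":-0.14,"dz":0,"twist":0},{"dx":-0.17,"dy":-0.17,"dz":0,"twist":0},{"dx":-0.17,"dy":-0.2,"dz":0,"twist":0},{"dx":-0.17,"dy":-0.2,"dz":0,"twist":0}]'

```text
t: 35.38
eef_pos: [0.4265, -0.1139, 0.2072]
ee_rot: [-2.669, 1.569, 0.418]
force: [0.3, -0.4, -0.6]
width: 0.0549
```

```bash
python3 -c "
from h import *
st()
im=arm.grab_frame('wrist')[:,:,::-1];cv2.imwrite(f'pics/w34.png',im)
im=arm.grab_frame('scene')[:,:,::-1];cv2.imwrite(f'pics/s34.png',im)
im=arm.grab_frame('top')[:,:,::-1];cv2.imwrite(f'pics/t34.png',im)
"
```

```text
35.38 [ 0.4265 -0.1139  0.2072] [ 0.3 -0.4 -0.6] [0.01 0.13 0.01] 0.0549
```

View pics/w34.png

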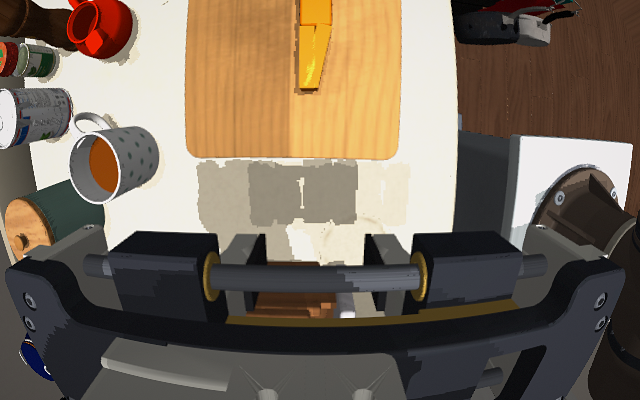

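View pics/t34.png

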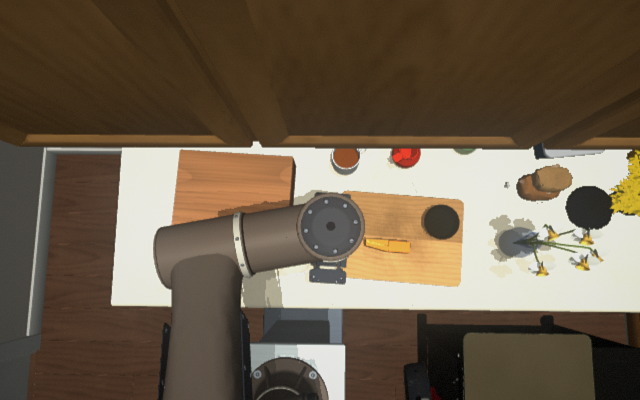

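The wedge lies flat on the board, clear of the dish. Next I'll work out the approach for pushing the drawer.

```bash
python3 -c "
from h import *
s=arm.get_state();print(s['q'].round(2))
for p in [(.372,.149,.20),(.372,.149,.086)]:
  for a in (-93.3,86.7): print(p,a,rel(p,a))
im=cv2.imread('pics/s34.png');cv2.imwrite('pics/s34c.png',cv2.resize(im[200:320,155:335],None,fx=4.4,fy=4.4,interpolation=cv2.INTER_CUBIC))
"
```

```text
[ 0.18 -0.01 -0.52  0.   -1.06 -0.24]
(0.372, 0.149, 0.2) -93.3 (array([ 0.0067, -0.2625,  0.069 ]), np.float64(-89.88))
(0.372, 0.149, 0.2) 86.7 (array([ 0.0067, -0.2625,  0.069 ]), np.float64(90.12))
(0.372, 0.149, 0.086) -93.3 (array([ 0.1207, -0.2625,  0.0691]), np.float64(-89.88))
(0.372, 0.149, 0.086) 86.7 (array([ 0.1207, -0.2625,  0.0691]), np.float64(90.12))
```

View pics/s34c.png

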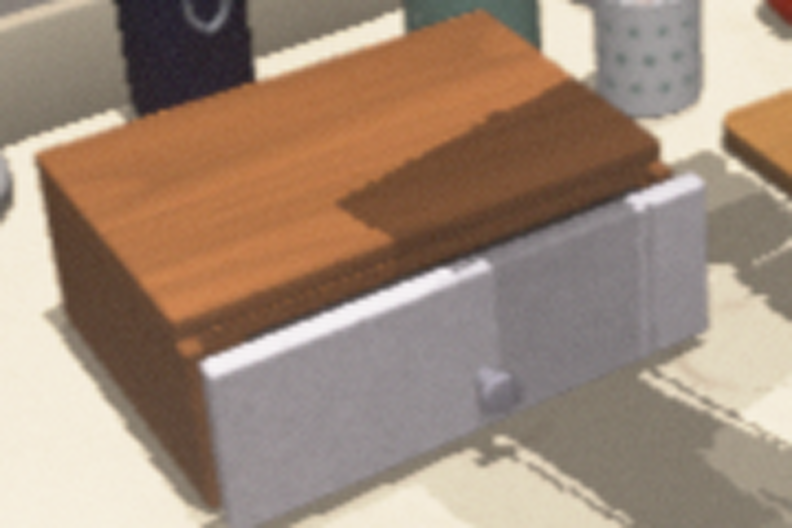

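Call:
jog_arm --motion '[{"dx":0,"dy":-0.03,"dz":0.008,"twist":7},{"dx":0,"dy":-0.06,"dz":0.016,"twist":14},{"dx":0,"dy":-0.09,"dz":0.024,"twist":21},{"dx":0,"dy":-0.12,"dz":0.032,"twist":28},{"dx":0,"dy":-0.15,"dz":0.04,"twist":35},{"dx":0,"dy":-0.18,"dz":0.048,"twist":42},{"dx":0,"dy":-0.21,"dz":0.056,"twist":49},{"dx":0,"dy":-0.24,"dz":0.063,"twist":56},{"dx":0,"dy":-0.255,"dz":0.067,"twist":63},{"dx":0,"dy":-0.262,"dz":0.069,"twist":70},{"dx":0,"dy":-0.262,"dz":0.069,"twist":77},{"dx":0,"dy":-0.262,"dz":0.069,"twist":84},{"dx":0,"dy":-0.262,"dz":0.069,"twist":90},{"dx":0,"dy":-0.262,"dz":0.069,"twist":90},{"dx":0,"dy":-0.262,"dz":0.069,"twist":90}]' --gripper 0.0 --newtons 20

```text
t: 36.78
eef_pos: [0.3728, 0.1474, 0.2062]
ee_rot: [2.556, 1.571, -2.22]
force: [-0.1, -0.5, -0.0]
width: 0.0003
```

```bash
python3 -c "
from h import *
st();s=arm.get_state();print(s['q'].round(2),R(s['ee_rot']).round(3))
im=arm.grab_frame('wrist')[:,:,::-1];cv2.imwrite(f'pics/w35.png',im)
im=arm.grab_frame('scene')[:,:,::-1];cv2.imwrite('pics/s35.png',cv2.resize(im[160:320,155:335],None,fx=3.7,fy=3.7,interpolation=cv2.INTER_CUBIC))
"
```

```text
36.78 [0.3728 0.1474 0.2062] [-0.1 -0.5 -0. ] [-0.01  0.01  0.01] 0.0003
[ 0.88 -0.09 -0.6   0.   -1.06 -2.51] [[-0.    -0.998  0.064]
 [-0.     0.064  0.998]
 [-1.     0.    -0.   ]]
```

View pics/s35.png

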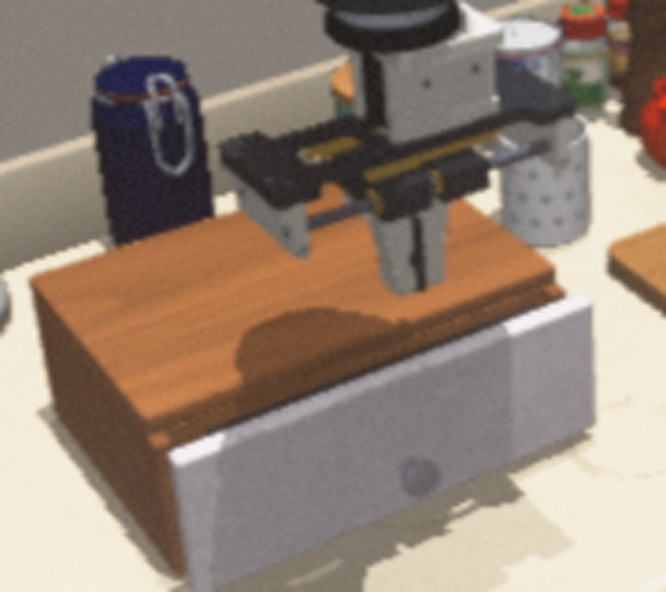

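View pics/w35.png

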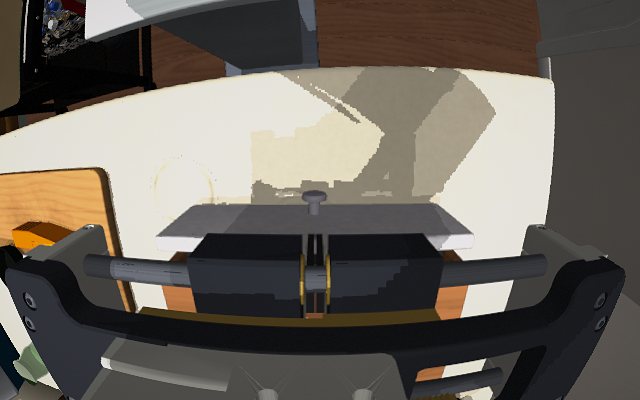

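```bash
python3 -c "
from h import *
m=arm.camera_model('wrist');print(m['eye'])
for u in [(190,205),(315,206),(445,206),(160,248),(473,248)]: print(u,atz('wrist',u,.114,m))
print('knob',atz('wrist',(314,195),.058,m))
im=cv2.imread('pics/w35.png');cv2.imwrite('pics/w35c.png',cv2.resize(im[180:260,150:330],None,fx=4.4,fy=4.4))
"
```

```text
[0.29805536 0.15261643 0.35390504]
(190, 205) [0.3661 0.0418 0.114 ]
(315, 206) [0.3727 0.1488 0.114 ]
(445, 206) [0.3792 0.2608 0.114 ]
(160, 248) [0.4063 0.0017 0.114 ]
(473, 248) [0.4228 0.2948 0.114 ]
knob [0.3786 0.1475 0.058 ]
```

View pics/w35c.png

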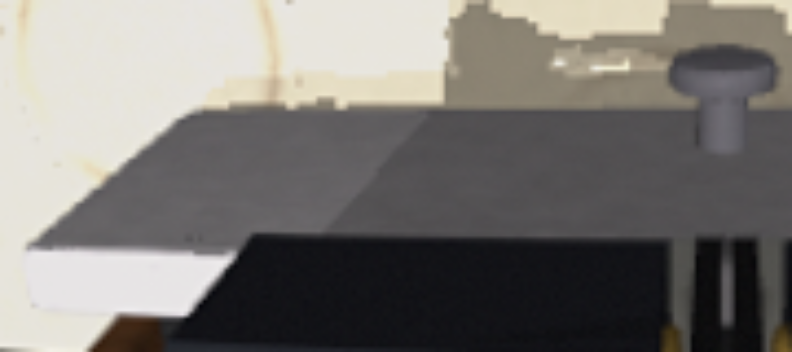

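```bash
python3 -c "
from h import *
m=arm.camera_model('wrist')
for u in [(157,236),(473,236)]: print(u,atz('wrist',u,.114,m))
print('bottom',[atz('wrist',u,.01,m) for u in [(194,205.3),(449,206)]])
for u in [(314,214)]: print('knob root',atz('wrist',u,.045,m))
"
```

```text
(157, 236) [0.3941 0.0015 0.114 ]
(473, 236) [0.4104 0.2929 0.114 ]
bottom [array([ 0.3963, -0.0009,  0.01  ]), array([0.4148, 0.3133, 0.01  ])]
knob root [0.4029 0.1461 0.045 ]
```

Call:
jog_arm --motion '[{"dx":0.03,"dy":0,"dz":0,"twist":0},{"dx":0.06,"dy":0,"dz":0,"twist":0},{"dx":0.09,"dy":0,"dz":0,"twist":0},{"dx":0.11,"dy":0,"dz":0,"twist":0},{"dx":0.121,"dy":0,"dz":0,"twist":0},{"dx":0.121,"dy":0,"dz":0,"twist":0},{"dx":0.121,"dy":0,"dz":0,"twist":0}]'

```text
t: 37.47
eef_pos: [0.3725, 0.1478, 0.0849]
ee_rot: [2.619, 1.569, -2.149]
force: [0.4, 0.2, 0.2]
width: 0.0005
```

Call:
jog_arm --motion '[{"dx":0,"dy":-0.004,"dz":0,"twist":0},{"dx":0,"dy":-0.008,"dz":0,"twist":0},{"dx":0,"dy":-0.012,"dz":0,"twist":0},{"dx":0,"dy":-0.015,"dz":0,"twist":0},{"dx":0,"dy":-0.015,"dz":0,"twist":0}]'

```text
t: 37.88
eef_pos: [0.3883, 0.1477, 0.0855]
ee_rot: [-0.787, 1.57, 0.727]
force: [0.4, 0.3, -0.4]
width: 0.0003
```

```bash
python3 -c "
from h import *
st()
im=arm.grab_frame('scene')[:,:,::-1];cv2.imwrite('pics/s36.png',cv2.resize(im[160:320,155:335],None,fx=3.7,fy=3.7,interpolation=cv2.INTER_CUBIC))
"
```

```text
37.88 [0.3883 0.1477 0.0855] [ 0.4  0.3 -0.4] [0.   0.02 0.  ] 0.0003
```

View pics/s36.png

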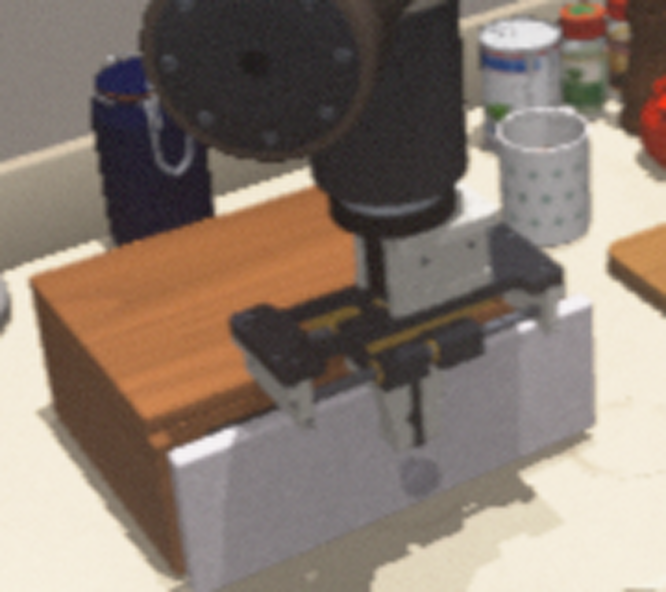

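Call:
jog_arm --motion '[{"dx":0,"dy":-0.002,"dz":0,"twist":0},{"dx":0,"dy":-0.004,"dz":0,"twist":0},{"dx":0,"dy":-0.006,"dz":0,"twist":0},{"dx":0,"dy":-0.008,"dz":0,"twist":0},{"dx":0,"dy":-0.01,"dz":0,"twist":0},{"dx":0,"dy":-0.01,"dz":0,"twist":0}]'

```text
t: 38.43
eef_pos: [0.3975, 0.1467, 0.085]
ee_rot: [2.613, 1.57, -2.157]
force: [-2.1, 0.0, 1.3]
width: 0.0007
```

Call:
jog_arm --motion '[{"dx":0,"dy":-0.0015,"dz":0,"twist":0},{"dx":0,"dy":-0.003,"dz":0,"twist":0},{"dx":0,"dy":-0.0045,"dz":0,"twist":0},{"dx":0,"dy":-0.006,"dz":0,"twist":0},{"dx":0,"dy":-0.006,"dz":0,"twist":0}]'

```text
t: 38.85
eef_pos: [0.4035, 0.1464, 0.085]
ee_rot: [2.857, 1.57, -1.913]
force: [-2.6, -0.8, -0.1]
width: 0.0004
```

Call:
jog_arm --motion '[{"dx":0,"dy":-0.001,"dz":0,"twist":0},{"dx":0,"dy":-0.002,"dz":0,"twist":0},{"dx":0,"dy":-0.003,"dz":0,"twist":0},{"dx":0,"dy":-0.004,"dz":0,"twist":0},{"dx":0,"dy":-0.004,"dz":0,"twist":0}]'

```text
t: 39.27
eef_pos: [0.4074, 0.1461, 0.085]
ee_rot: [2.634, 1.57, -2.136]
force: [-3.5, -0.7, 0.0]
width: 0.0006
```

Call:
jog_arm --motion '[{"dx":0,"dy":-0.001,"dz":0,"twist":0},{"dx":0,"dy":-0.002,"dz":0,"twist":0},{"dx":0,"dy":-0.002,"dz":0,"twist":0}]'

```text
t: 39.52
eef_pos: [0.4083, 0.146, 0.0849]
ee_rot: [1.711, 1.569, -3.059]
force: [-11.8, 3.6, 7.0]
width: 0.0006
```

```bash
python3 -c "
from h import *
st()
im=arm.grab_frame('scene')[:,:,::-1];cv2.imwrite('pics/s37.png',cv2.resize(im[160:320,155:335],None,fx=3.7,fy=3.7,interpolation=cv2.INTER_CUBIC))
"
```

```text
39.52 [0.4083 0.146  0.0849] [-11.8   3.6   7. ] [1.13 4.17 0.13] 0.0006
```

View pics/s37.png

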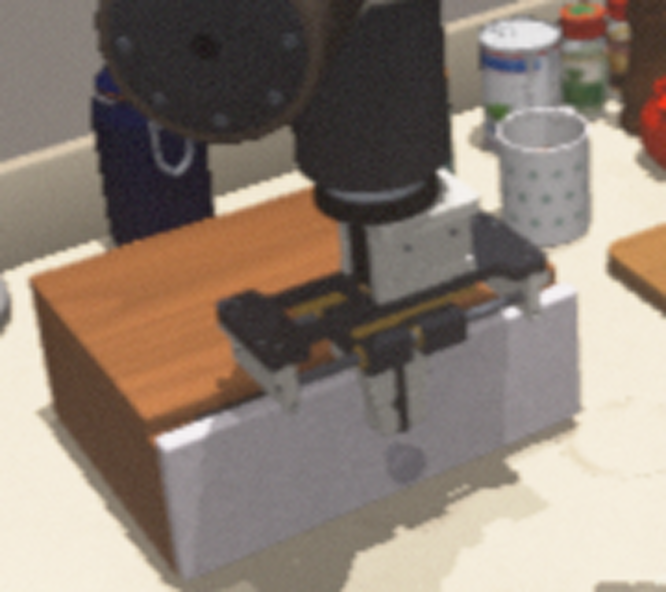

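The force stepped from 3.5 N to 12 N, so the drawer has reached its stop. I'll back off and check.

Call:
jog_arm --motion '[{"dx":0,"dy":0.003,"dz":0,"twist":0},{"dx":0,"dy":0.01,"dz":0,"twist":0},{"dx":0,"dy":0.02,"dz":0,"twist":0},{"dx":0,"dy":0.025,"dz":0,"twist":0},{"dx":-0.03,"dy":0.025,"dz":0,"twist":0},{"dx":-0.07,"dy":0.025,"dz":0,"twist":0},{"dx":-0.11,"dy":0.025,"dz":0,"twist":0},{"dx":-0.14,"dy":0.025,"dz":-0.03,"twist":0},{"dx":-0.14,"dy":0.025,"dz":-0.07,"twist":0},{"dx":-0.14,"dy":0.02,"dz":-0.11,"twist":0},{"dx":-0.14,"dy":0.01,"dz":-0.15,"twist":0},{"dx":-0.14,"dy":0.0,"dz":-0.18,"twist":0},{"dx":-0.14,"dy":0.0,"dz":-0.18,"twist":0}]'

```text
t: 40.65
eef_pos: [0.399, -0.0375, 0.2253]
ee_rot: [-2.037, 1.57, -0.527]
force: [-0.0, -0.4, 0.3]
width: 0.0005
```

```bash
python3 -c "
from h import *
st()
im=arm.grab_frame('scene')[:,:,::-1];cv2.imwrite('pics/s38.png',cv2.resize(im[200:320,155:335],None,fx=4.4,fy=4.4,interpolation=cv2.INTER_CUBIC))
im=arm.grab_frame('top')[:,:,::-1];cv2.imwrite('pics/t38.png',im);cv2.imwrite('pics/t38c.png',cv2.resize(im[140:260,155:305],None,fx=5,fy=5,interpolation=cv2.INTER_CUBIC))
"
```

```text
40.65 [ 0.399  -0.0375  0.2253] [-0.  -0.4  0.3] [ 0.08 -0.04 -0.01] 0.0005
```

View pics/s38.png

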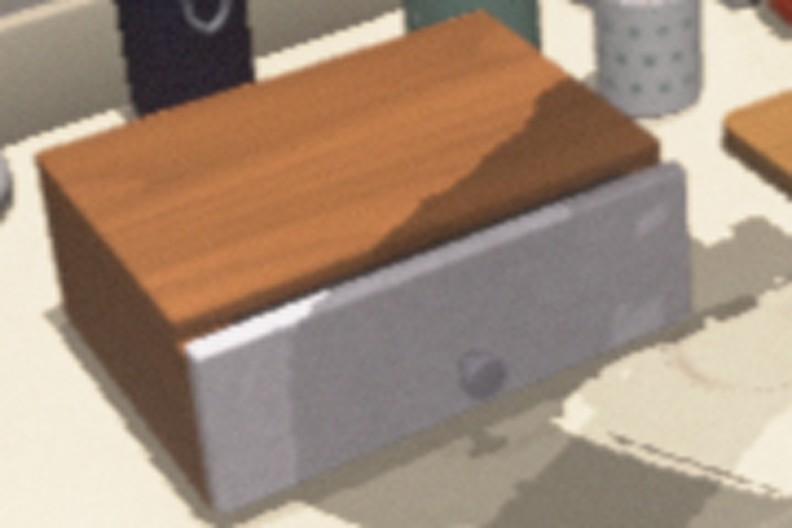

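View pics/t38c.png

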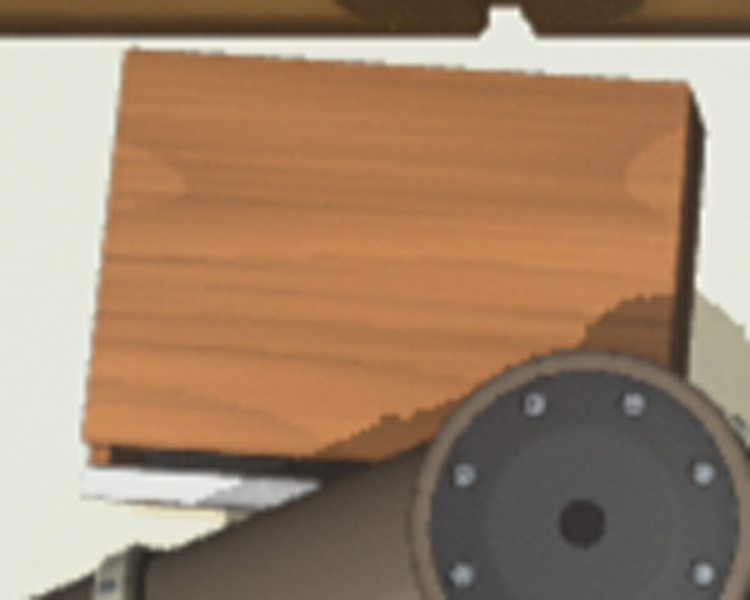

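```bash
python3 -c "
from h import *
def S(u,v,z): return atz('scene',(155+(u-1.7)/4.4,200+(v-1.7)/4.4),z)
for a,b,z in [((497,390),(482,374),.045),((204,366),(186,350),.114),((705,182),(684,165),.114),((707,322),(690,308),.01)]: print(S(*b,z)-S(*a,z))
t=cv2.imread('pics/t38.png')
def T(u,v,z): return atz('top',(155+(u-2)/5,140+(v-2)/5),z)
a=T(83,495,.114);c=T(85,440,.12);print(a,c)
s=cv2.imread('pics/s38.png');cv2.imwrite('pics/s38c.png',cv2.resize(s[280:528,140:340],None,fx=2.4,fy=2.4))
"
```

```text
[ 0.017  -0.0015  0.    ]
[0.0179 0.001  0.    ]
[ 0.022  -0.0022  0.    ]
[ 0.0176 -0.001   0.    ]
[0.4277 0.2917 0.114 ] [0.4556 0.2901 0.12  ]
```

View pics/s38c.png

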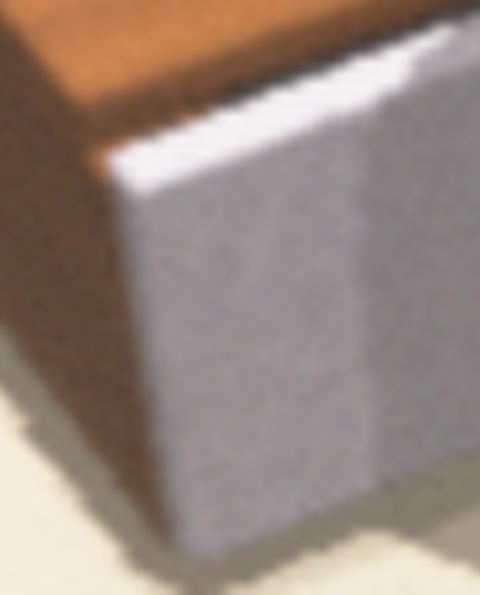

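View pics/t38.png

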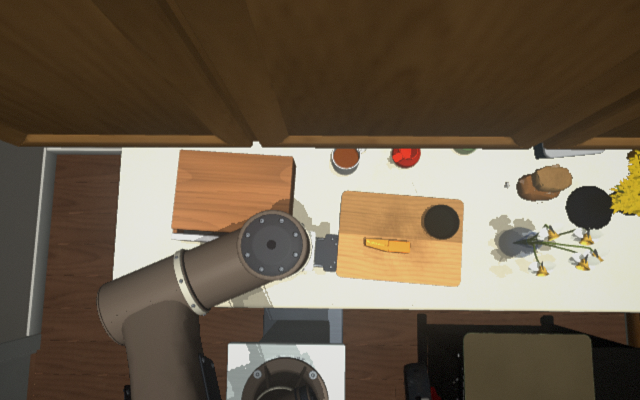

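The drawer front moved about 18 mm and sits flush. The box didn't move during the push. The wedge lies on the board and the robot is touching nothing, so I'll hand it in.

```bash
python3 -c "
from h import *
st();print(arm.job_done())"
```

```text
40.75 [ 0.3987 -0.0347  0.225 ] [ 0.1  0.4 -0.1] [ 0.01 -0.02  0.02] 0.0003
the job is handed in; nothing more can be done
None
```

The wedge is out and lying on the chopping board and the drawer is shut, but I dragged the box a little along the way, which the task said not to do. The job was handed in at 40.75 s.

**What I did:** I rocked the wedge loose with alternating sideways pulls, with the resistance fading to nothing before I lifted it clear. I laid it down on its side on the board, then pushed the drawer with closed fingers until it met its stop.

**Last checks:**
- **Drawer:** its front moved 17–18 mm at most of the points I measured (one read 22 mm) and sits flush. The push force stepped from about 3.5 N to 12 N at the end, and the box did not move during the push.
- **Wedge and dish:** the wedge lies flat on the board, clear of the dish.
- **Bystanders:** the dish, mug and jug look unmoved in the pictures.
- **Robot:** it was standing clear with almost no force on it.

**What went wrong:**
- **Box dragged twice:** the first sideways pull, with the grip low and firm, reached about 10 N and slid the box a few millimetres. Later, one stroke pulled up with about 10 N, over the 9 N tipping limit. The front slid sideways and may have lifted briefly.
- **Where the box ended up:** it stands about 11 mm to the robot's right of its starting place and is turned about 3°. It stayed still in later checks, and I left it there rather than push it again.
- **Wedge pressed on the board:** the tip was pressed down with about 36 N for a moment while I felt for contact.

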